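# Move the seed cakes from the drying board to the wire rack

## Robot

A 6-joint arm with a two-finger parallel gripper is mounted at the origin on a cart in front of the work surface, level with it; the furniture and walls round the work are solid. World frame = base frame: x ahead of the robot, y to its left, z up, the work surface at z = 0. Lengths are in m, angles in rad, forces in N, time in s.
With the tool pointing down it reaches from about 0.225 to 0.875 m from the base axis. Payload 3.4 kg.
Tool frame: the origin (TCP) lies on the centre line of the jaws, within the pads' length; the fingertips stand 14 mm ahead of it and the grasp point (between the pads) lies 5 mm behind it; z points along the fingers, y is the line along which they close (so a half turn about z gives the same grasp; the last joint's range is limited). The gripper opens to 85 mm and grips with 20 to 120 N. Pads are 22 mm wide; open, the fingers measure 114 mm over their backs; the gripper's body (76 mm by 85 mm) begins 54 mm behind the grasp point. The pads swing forward as they close: fully open they stand 13 mm farther back than shut.
Start: joints at [1.121, 0.276, 1.505, -0, 1.361, -0.121], TCP at [0.186, 0.544, 0.245] pointing down, gripper open.
Joint ranges: [-2.89, 2.89], [-0.75, 2.08], [0.22, 2.7], [-1.18, 4.32], [0.11, 2.71], [-2.7, 2.7]. Speed limits (rad/s): [2.57, 2.57, 3.14, 3.14, 3.14, 3.14].

## Interface

Orientations are given as a rotation vector (axis times angle).
In Python, from workcell import state, camera, job_done gives the robot as it stands. The module is installed in compiled form; this text tells all that it offers.
- The arm moves only by the tool carry_out, never from a script. Its arguments are lists of equal length, an entry for each row: "translation": the shift along the tool's x, y, z as a fraction of full scale, a list of three; "rotation": the turn, a rotation vector about the tool's x, y, z as a fraction of full scale, a list of three; "claw": the opening, from 0 (shut) to 1 (fully open). In form: {"translation": [[dx, dy, dz], ...], "rotation": [[wx, wy, wz], ...], "claw": [claw, ...]}. A call has 1 to 12 rows; each row is the pose to reach, as a shift and turn from the pose commanded when the call began, along the tool's axes at that moment, turning the shorter way round; what a row does not reach only later rows make up. Full scale, the value 1, is 20 cm for a shift and 180 degrees for a turn. A row lasts 1/8 s, in which the tool goes at most 62.5 mm and 10.7 degrees, less where a joint would pass 70% of its speed; a pose out of reach is approached as far as the arm can. A call with a number of a shift or a turn outside -1 to 1 is refused whole. A call with a gripper value outside its range is refused whole. The fingers move at their own pace and stop on an object; the grip force is fixed at half the most. Time passes only in rows, so rows that repeat a pose let the fingers close. It gives the time, the measured TCP pose, the force, the opening and the grip force at its end, in the units of the state.
- state(): the state, without advancing time (a new reading comes with each control period).
- camera(name): name is "side" or "top"; returns a dict with "frame" (400x640x3 uint8, blue, green, red), "vertical_fov" (degrees; the focal length in pixels is half the picture's height over the tangent of half this angle, whatever the lens; pixels are square), "cx", "cy" (the principal point, pixels), "rvec" (rotation vector, rad) and "tvec" (3), from world to camera coordinates, as OpenCV has them. Camera axes: x right, y down, z forward; pixel columns grow to the right and rows downward; lengths in m; the calibration is good to about 2 mm. A picture is of the moment at which its call begins. There is no depth.
- job_done(): hands the job in; it is judged then, once.
The state is a dict: "t": time; "qpos": joint angles; "qvel": joint speeds; "joint_torque": joint torques, N m; "tcp_pos": TCP position; "eef_rot": TCP orientation; "wrist_force": force on the tool from outside, world axes, zero at the start; "wrist_torque": the same for the moment, N m; "opening": finger opening in m; "finger_force": force on a finger pad.
Only numpy, scipy, OpenCV 4.12 (cv2) and the standard library are available. Lean on these libraries where they do the work, as an engineer would, in place of code of your own. Each camera call takes 0.05 s, during which the arm holds its last target. There are 200 camera calls.

## Task

Two or three round seed cakes lie on the wooden drying board, with two small steel scale weights standing in their way in front of them. First clear the way by standing both weights upright on the bare table, off the board; then take the spatula, slide it under each cake, lift it and lay it level, right side up, across a pair of bars of the wire rack, centred and one cake to each pair, without ever touching a cake with the fingers. When all the cakes are on the rack, lay the spatula down with its blade flat on the emptied drying board, and leave the other things on the table where they are.

Things in the scene. Friction and masses are not known exactly. Their poses are not given: they have to be found in the camera images.
- board: Wooden drying board fixed to the table, 198 mm deep (x) by 290 wide (y), 15 thick; origin at table height. Front edge at x = -118 mm, towards the robot; along the back a fence 22 mm above the board, inner face at x = +68 mm, against which cakes can be pushed. Cakes lie in a row along y, about 92 mm apart, near the fence; the weights stand in front, around x = -73 mm.
- rack: Fixed steel wire rack: six 7 mm round bars along its x, from x = -50 to +50 mm, tops 50 mm above the table, bent down at both ends. They form three pairs; the bars of a pair are 52 mm apart on centres (45 clear), open between them except for cross wires 7 mm high on the table at x = -50 and +50, so a blade can be lowered between. Origin at table height, in the middle.
- slot1 (a point): Middle of the right-hand (rack y = -90 mm) pair of bars of the rack, at the height of the bars' tops; x along the bars (away from the robot), z up. Neighbouring pairs are 90 mm apart on centres.
- slot2 (a point): Middle of the middle pair of bars of the rack, at the height of the bars' tops; x along the bars (away from the robot), z up. Neighbouring pairs are 90 mm apart on centres.
- slot3 (a point): Middle of the left-hand (rack y = +90 mm) pair of bars of the rack, at the height of the bars' tops; x along the bars (away from the robot), z up. Neighbouring pairs are 90 mm apart on centres.
- cake1_centre (a point): Centre (half-way up) of a hard, rigid seed cake: disc of 80 mm diameter, 14 mm thick, about 60 g, lying flat. The lower edge is bevelled 4 mm high by 8 mm, so the flat underside has 64 mm diameter. z up is its right side. May be absent.
- cake2_centre (a point): Centre (half-way up) of a hard, rigid seed cake: disc of 80 mm diameter, 14 mm thick, about 60 g, lying flat. The lower edge is bevelled 4 mm high by 8 mm, so the flat underside has 64 mm diameter. z up is its right side. May be absent.
- cake3_centre (a point): Centre (half-way up) of a hard, rigid seed cake: disc of 80 mm diameter, 14 mm thick, about 60 g, lying flat. The lower edge is bevelled 4 mm high by 8 mm, so the flat underside has 64 mm diameter. z up is its right side. May be absent.
- weight1_centre (a point): Centre (half-way up) of a small steel scale weight, about 150 g, standing upright (z up): a round foot 44 mm across and 16 mm high with a narrower knob, 20 mm across, on top; 37 mm tall in all. Grip it round the foot.
- weight2_centre (a point): Centre (half-way up) of a small steel scale weight, about 150 g, standing upright (z up): a round foot 44 mm across and 16 mm high with a narrower knob, 20 mm across, on top; 37 mm tall in all. Grip it round the foot.
- spatula_grip (a point): Where to grip the cranked spatula: mid-section of its handle, 43 mm above the blade's underside. x points to the blade's tip, z up. Handle: black bar 14 mm wide (y), 22 high, 75 mm behind to 20 ahead of this point; a neck slopes down to the blade. Blade: steel, 38 wide, 2 thick, 30 to 115 mm ahead. 130 g, balanced over the blade's rear: it lies flat on its blade, handle in the air.
- spatula_tip (a point): Middle of the front edge of the spatula's blade, at its underside (115 mm ahead of and 43 mm below spatula_grip); same axes.
- open_table (a point): A fixed point of the bare table between board and rack (world axes), where there is room for the weights beside the spatula. The table's front edge runs along x + 0.26 y = 0.46 m of the world; behind, the front of a brooder cabinet, 0.5 m tall, stands along x + 0.26 y = 0.69 m from y = +0.23 to -0.35 m (its fittings reach forward to 0.64): keep gripper and wrist clear of it.
- jar: Bystander: open glass jar, 62 mm across, 60 mm tall; origin at the centre of its foot. Leave it.
- roll: Bystander: roll of tape lying flat, 102 mm across, 25 mm high; origin under its centre. Leave it.
- syringe: Bystander: feeding syringe lying down, 103 mm long, 26 mm wide, 16 mm high. Leave it.

How it is judged:
By the outcome, as a careful person would: the job done as asked, in the order asked, and still so for the second after the job is handed in, with the robot touching nothing.
Of cake1, cake2, cake3 only 2 to 3 are there at a start; the rules pass over those that are not, and their reading is None.
At some moment in a run one of weight1, weight2, spatula may be knocked a few centimetres aside while the robot is not near it.
It also fails if it takes over 210 s, if anything falls off the work surface, if the arm or the gripper's body presses on something with over 40 N, if the wrist force passes 120 N, or if a joint passes its speed limit or range.

## Working session

There is one attempt and no reset: what is moved stays moved. The work goes in short steps, Python scripts to look and compute and a tool call to move; the robot and the scene stay as the last step left them, time stands still between calls to the robot, and variables do not carry over. Pictures are saved under pics/ and viewed, at most 14 in all, crops included, and the job is handed in when it is done.

Besides the shell and the picture viewer there is one more tool, called after "Call:" as name(argument=value, ...) on one line, values as JSON. carry_out: Moves the arm, as the interface text tells. Its arguments: {"type":"object","properties":{"translation":{"type":"array","items":{"type":"array","items":{"type":"number","minimum":-1,"maximum":1}}},"rotation":{"type":"array","items":{"type":"array","items":{"type":"number","minimum":-1,"maximum":1}}},"claw":{"type":"array","items":{"type":"number"}}},"required":["translation","rotation","claw"]}

```bash
mkdir -p pics
cat > h.py <<'E'
import numpy as np, cv2
from workcell import state, camera, job_done
from scipy.spatial.transform import Rotation as R
def cam(n,save=None):
    c=camera(n); c['f']=200/np.tan(np.radians(c['vertical_fov'])/2)
    c['R']=cv2.Rodrigues(np.array(c['rvec'],float))[0]; c['t']=np.array(c['tvec'],float).ravel()
    if save: cv2.imwrite('pics/'+save,c['frame'])
    return c
def ray(c,uv):
    uv=np.atleast_2d(np.array(uv,float))
    d=np.c_[(uv[:,0]-c['cx'])/c['f'],(uv[:,1]-c['cy'])/c['f'],np.ones(len(uv))]@c['R']
    return -c['R'].T@c['t'],d
def onz(c,uv,z):
    o,d=ray(c,uv); return o+d*((z-o[2])/d[:,2])[:,None]
def proj(c,p):
    q=np.atleast_2d(p)@c['R'].T+c['t']; return np.c_[c['cx']+c['f']*q[:,0]/q[:,2],c['cy']+c['f']*q[:,1]/q[:,2]]
E
python3 - <<'E'
from h import *
np.set_printoptions(precision=4,suppress=True)
for n in('top','side'):
    c=cam(n,n+'0.png'); print(n,-c['R'].T@c['t'],c['R'][2],c['f'],c['cx'],c['cy'])
print(state())
E
```

```text
top [0.3862 0.0733 1.5224] [ 0.1078  0.0051 -0.9942] 448.32196531599385 325.69405829814264 197.00779910234274
side [-0.2899  0.3506  1.4625] [ 0.5153 -0.1613 -0.8417] 410.74014642915785 322.83779344639896 199.63643777299097
{'t': 0.1, 'qpos': array([ 1.121 ,  0.2765,  1.506 , -0.    ,  1.3607, -0.121 ]), 'qvel': array([ 0.0009, -0.0016, -0.0029, -0.0014,  0.0001,  0.0007]), 'joint_torque': array([  0.0008, -41.7701, -24.6403,  -0.0002,   0.0059,  -0.    ]), 'tcp_pos': array([0.1855, 0.5438, 0.2445]), 'eef_rot': array([-0.514 , -3.0988,  0.0025]), 'wrist_force': array([-0.3281, -0.752 ,  0.1261]), 'wrist_torque': array([ 0.0129,  0.0536, -0.0048]), 'finger_force': 0.0, 'opening': 0.08520024632684187}
```

View pics/top0.png

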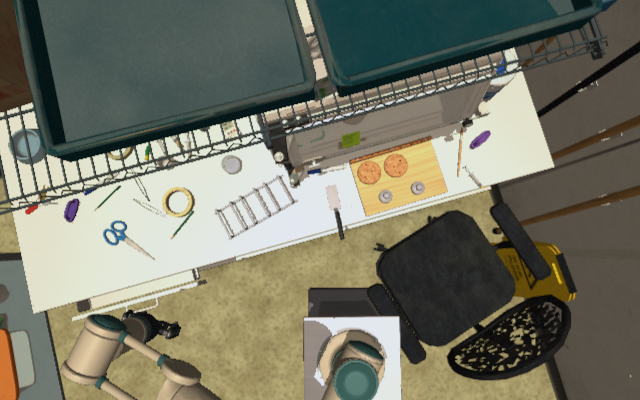

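View pics/side0.png

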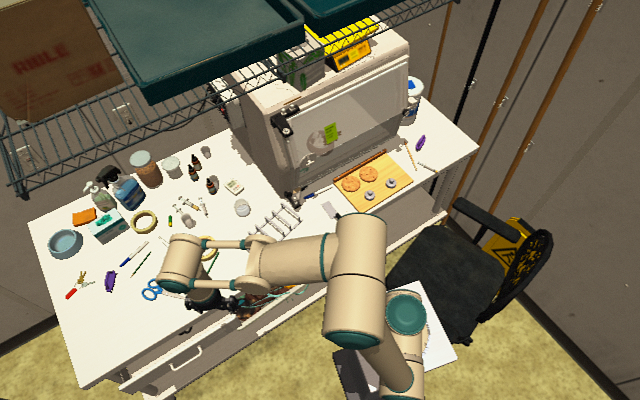

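The top view shows two cakes at (370,172) and (397,165), weights at (386,196) and (418,188), the spatula at (335,205), and the rack at (256,207). The brooder cabinet is behind the board. Next I'll zoom in.

Run:
```python
from h import *
a=cv2.imread('pics/top0.png')[130:250,205:465]; b=cv2.imread('pics/side0.png')[140:240,235:435]
cv2.imwrite('pics/c1.png',cv2.resize(a,None,fx=3,fy=3,interpolation=cv2.INTER_CUBIC))
cv2.imwrite('pics/c2.png',cv2.resize(b,None,fx=4,fy=4,interpolation=cv2.INTER_CUBIC))
```

```text
(no output)
```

View pics/c1.png

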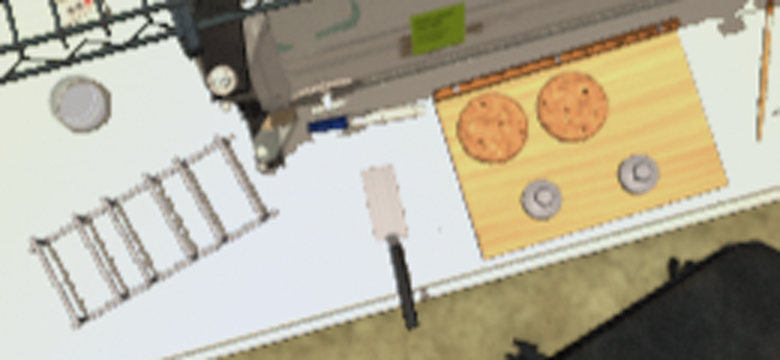

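View pics/c2.png

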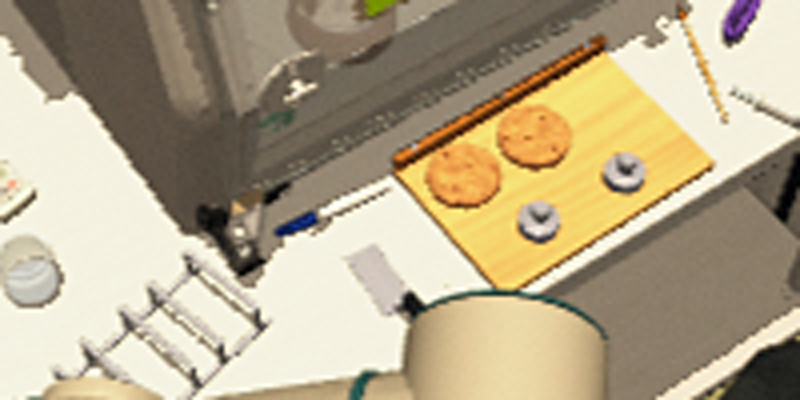

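Crop 1 gives the layout: rack bars run from about (38,240)-(80,320) to (222,140)-(268,215), the blade is at (385,200), and the handle ends at (412,325). Open table lies around (320,220). Now I'll measure these.

```bash
cat >> h.py <<'E'
def blobs(m,lo,hi):
    cs,_=cv2.findContours(m.astype(np.uint8),cv2.RETR_EXTERNAL,cv2.CHAIN_APPROX_NONE)
    return [k for k in cs if lo<cv2.contourArea(k)<hi]
E
python3 - <<'E'
from h import *
np.set_printoptions(precision=4,suppress=True)
c=cam('top'); f=c['frame']; o=np.array([205,130])
hsv=cv2.cvtColor(f,cv2.COLOR_BGR2HSV).astype(int)
for n,(u,v) in dict(cake=(492,127),board=(530,160),weight=(530,205),blade=(385,200),table=(320,230),handle=(402,270)).items():
    print(n,hsv[v//3+130,u//3+205])
Z=lambda uv,z:onz(c,np.array(uv)/3+o,z)
print('board front corners',Z([[483,258],[727,185]],.015)[:,:2].tolist(),'left edge top',Z([[483,258],[433,95]],.015)[:,:2].tolist())
print('cakes rough',Z([[492,127],[572,105]],.029)[:,:2].tolist(),'weights',Z([[541,200],[638,175]],.03)[:,:2].tolist())
print('blade tip/handle end',Z([[378,168]],.002)[:,:2],Z([[412,325]],.05)[:,:2])
b=Z([[38,240],[80,320],[80,218],[125,296],[110,200],[152,280],[150,178],[195,257],[180,160],[223,240],[222,140],[268,215]],.05)[:,:2]
d=b[::2]-b[1::2]; print('bars',b.tolist(),np.degrees(np.arctan2(d[:,1],d[:,0])),np.linalg.norm(d,axis=1))
print('open spots',Z([[315,250],[325,185],[320,215]],.0)[:,:2])
print('syr/fittings',Z([[265,160]],.05))
E
```

```text
cake [ 14 147 226]
board [ 20 122 228]
weight [ 13  24 192]
blade [ 12  23 218]
table [105  11 237]
handle [ 8 21 48]
board front corners [[0.48352704337129937, -0.053709539711164836], [0.5620557717548107, -0.330369357354591]] left edge top [[0.48352704337129937, -0.053709539711164836], [0.6697859293586758, -0.0012027269129298163]]
cakes rough [[0.6297323065060134, -0.06603457059243768], [0.6534522322329638, -0.15652091307441446]] weights [[0.5464138525664839, -0.1185851735508691], [0.572962834784184, -0.2276076755112169]]
blade tip/handle end [[0.5887 0.0624]] [[0.4092 0.0283]]
bars [[0.5078642146126184, 0.43773049113007817], [0.41958305369822413, 0.39068644848359024], [0.5315163108313302, 0.39171421776672266], [0.44508088198388246, 0.3416279026021573], [0.5509914106709707, 0.3587742978146224], [0.46217296949287956, 0.31211853732153727], [0.5748108221938778, 0.31471257377637435], [0.4867480132501169, 0.2649818857304421], [0.5943988443463383, 0.2815767220134506], [0.5050219605612576, 0.23420017045233676], [0.6160846209871174, 0.23505351753271575], [0.5319178447137536, 0.18458590449949724]] [28.0527 30.0908 27.7127 29.4542 27.927  30.9475] [0.1    0.0999 0.1003 0.1011 0.1012 0.0981]
open spots [[0.4962 0.1353]
 [0.5703 0.1231]
 [0.536  0.1292]]
syr/fittings [[0.593  0.1875 0.05  ]]
```

```bash
cat >> h.py <<'E'
def go(*wps):
    """waypoints (x,y,z,yaw_deg): tool x along yaw, z down -> rows numbers from the pose now"""
    s=state(); R0=R.from_rotvec(s['eef_rot']); p0=s['tcp_pos']
    for x,y,z,a in wps:
        Rt=R.from_matrix(np.array([[np.cos(a:=np.radians(a)),np.sin(a),0],[np.sin(a),-np.cos(a),0],[0,0,-1]]))
        print('T',(R0.inv().apply(np.array([x,y,z])-p0)/.2).round(4).tolist(),'R',((R0.inv()*Rt).as_rotvec()/np.pi).round(4).tolist())
E
python3 -c "
from h import *
go((.366,.21,.2,15.8),(.546,-.119,.12,15.8))"
```

```text
T [-1.3932, -1.2883, 0.2246] R [-0.0002, 0.0005, 0.8076]
T [-2.7762, -2.5541, 0.6261] R [-0.0002, 0.0005, 0.8076]
```

Call:
carry_out(translation=[[-0.3,-0.28,0.05],[-0.6,-0.56,0.1],[-0.95,-0.87,0.2],[-0.95,-0.87,0.2],[-0.95,-0.87,0.2],[-0.95,-0.87,0.2],[-0.95,-0.87,0.2],[-0.95,-0.87,0.2],[-0.95,-0.87,0.2],[-0.95,-0.87,0.2],[-0.95,-0.87,0.2],[-0.95,-0.87,0.2]], rotation=[[0,0,0.8076],[0,0,0.8076],[0,0,0.8076],[0,0,0.8076],[0,0,0.8076],[0,0,0.8076],[0,0,0.8076],[0,0,0.8076],[0,0,0.8076],[0,0,0.8076],[0,0,0.8076],[0,0,0.8076]], claw=[1,1,1,1,1,1,1,1,1,1,1,1])

```text
t: 1.65
tcp_pos: [0.3091, 0.318, 0.2051]
eef_rot: [3.021, 0.863, -0.001]
wrist_force: [-0.5, 0.7, -0.2]
opening: 0.0855
finger_force: 0.0
```

```bash
python3 -c "
from h import *
print(state()['tcp_pos'],state()['qpos'])
go((.42,.10,.18,15.8),(.546,-.119,.12,15.8))"
```

```text
[0.30912588 0.31804335 0.20508144] [6.42462357e-01 1.06252066e-01 1.83125305e+00 4.34582918e-05
 1.20457893e+00 1.65667663e+00]
T [-0.1052, 1.2185, 0.1255] R [0.0, 0.0002, 0.0894]
T [-0.1486, 2.4811, 0.4255] R [0.0, 0.0002, 0.0894]
```

Call:
carry_out(translation=[[-0.03,0.3,0],[-0.06,0.6,0.03],[-0.07,0.9,0.06],[-0.07,1,0.06],[-0.07,1,0.06]], rotation=[[0,0,0.05],[0,0,0.0894],[0,0,0.0894],[0,0,0.0894],[0,0,0.0894]], claw=[1,1,1,1,1])

```text
t: 2.28
tcp_pos: [0.4048, 0.1405, 0.1931]
eef_rot: [-3.111, -0.436, 0.001]
wrist_force: [0.9, -0.3, -0.1]
opening: 0.0857
finger_force: 0.0
```

```bash
python3 -c "
from h import *
print(state()['tcp_pos'],state()['qpos'])
go((.48,-.02,.18,15.8),(.546,-.119,.12,15.8))"
```

```text
[0.40476083 0.14046534 0.19307262] [1.71231005e-01 9.36713417e-02 1.87863713e+00 1.29297803e-04
 1.16964901e+00 1.46337763e+00]
T [0.1411, 0.8749, 0.0652] R [-0.0, 0.0001, 0.0009]
T [0.3223, 1.4416, 0.365] R [-0.0, 0.0001, 0.0009]
```

```bash
cat > w.py <<'E'
from h import *
np.set_printoptions(precision=4,suppress=True)
for n in('top','side'):
    c=cam(n); hsv=cv2.cvtColor(c['frame'],cv2.COLOR_BGR2HSV).astype(int)
    P=[[.4835,-.0537],[.562,-.3304],[.74,-.28],[.665,-.0]]
    q=proj(c,[[*p,.015] for p in P]).astype(np.int32)
    roi=cv2.fillPoly(np.zeros((400,640),np.uint8),[q],1)
    for nm,m,z in(('weight',(hsv[...,1]<70)&(roi>0),.029),('cake',(hsv[...,0]<18)&(hsv[...,1]>120)&(hsv[...,2]>150)&(roi>0),.027)):
        m=cv2.morphologyEx(m.astype(np.uint8),cv2.MORPH_OPEN,np.ones((3,3)))
        for k in blobs(m,60,900):
            (u,v),r=cv2.minEnclosingCircle(k); x,y,w,h=cv2.boundingRect(k)
            print(n,nm,onz(c,[[x+w/2-.5,y+h/2-.5]],z)[0],(w,h),round(r*np.linalg.norm(-c['R'].T@c['t']-onz(c,[[u,v]],z)[0])/c['f'],4))
E
python3 w.py
```

```text
top weight [ 0.5488 -0.1177  0.029 ] (13, 13) 0.0216
top weight [ 0.5759 -0.2274  0.029 ] (12, 12) 0.022
top cake [ 0.6312 -0.0662  0.027 ] (23, 23) 0.04
top cake [ 0.6538 -0.1563  0.027 ] (24, 23) 0.0404
```

Call:
carry_out(translation=[[0.05,0.3,0],[0.1,0.6,0.02],[0.2,0.9,0.1],[0.22,1,0.12],[0.22,1,0.12]], rotation=[[0,0,0],[0,0,0],[0,0,0],[0,0,0],[0,0,0]], claw=[1,1,1,1,1])

```text
t: 3.0
tcp_pos: [0.5021, -0.038, 0.1687]
eef_rot: [-3.109, -0.44, 0.002]
wrist_force: [-0.2, 0.7, -0.1]
opening: 0.0855
finger_force: 0.0
```

```bash
python3 -c "
from h import *
print(state()['tcp_pos'])
go((.547,-.119,.12,15.8),(.547,-.119,.06,15.8),(.547,-.119,.03,15.8))"
```

```text
[ 0.50207805 -0.03798572  0.16867475]
T [0.1037, 0.4518, 0.2426] R [-0.0004, 0.0004, 0.0018]
T [0.104, 0.4523, 0.5426] R [-0.0004, 0.0004, 0.0018]
T [0.1042, 0.4525, 0.6926] R [-0.0004, 0.0004, 0.0018]
```

Call:
carry_out(translation=[[0.08,0.3,0.1],[0.107,0.449,0.25],[0.107,0.449,0.45],[0.107,0.449,0.6],[0.107,0.449,0.69],[0.107,0.449,0.69],[0.107,0.449,0.69],[0.107,0.449,0.69],[0.107,0.449,0.69],[0.107,0.449,0.69],[0.107,0.449,0.69]], rotation=[[0,0,0],[0,0,0],[0,0,0],[0,0,0],[0,0,0],[0,0,0],[0,0,0],[0,0,0],[0,0,0],[0,0,0],[0,0,0]], claw=[1,1,1,1,1,1,0,0,0,0,0])

```text
t: 4.38
tcp_pos: [0.5486, -0.1186, 0.0331]
eef_rot: [3.11, 0.441, 0.004]
wrist_force: [-0.3, 0.5, 7.3]
opening: 0.0415
finger_force: 59.8
```

```bash
python3 -c "
from h import *
print(state()['tcp_pos'])
go((.548,-.118,.10,15.8),(.52,0.005,.14,15.8),(.49,.128,.10,15.8))"
```

```text
[ 0.54858624 -0.1186375   0.03305105]
T [-0.0011, -0.0035, -0.3348] R [0.0004, -0.0008, 0.0019]
T [0.0359, -0.633, -0.5354] R [0.0004, -0.0008, 0.0019]
T [0.0623, -1.2656, -0.336] R [0.0004, -0.0008, 0.0019]
```

Call:
carry_out(translation=[[0,0,-0.15],[0,0,-0.35],[0.01,-0.2,-0.5],[0.036,-0.5,-0.55],[0.036,-0.8,-0.55],[0.036,-1,-0.55],[0.036,-1,-0.55]], rotation=[[0,0,0],[0,0,0],[0,0,0],[0,0,0],[0,0,0],[0,0,0],[0,0,0]], claw=[0,0,0,0,0,0,0])

```text
t: 5.25
tcp_pos: [0.4974, 0.0779, 0.1418]
eef_rot: [-3.109, -0.447, 0.0]
wrist_force: [0.6, 0.1, -0.4]
opening: 0.0414
finger_force: 61.4
```

```bash
python3 -c "
from h import *
print(state()['tcp_pos'],state()['opening'])
go((.465,.215,.14,15.8),(.465,.215,.05,15.8),(.465,.215,.020,15.8))"
```

```text
[0.49738314 0.07793074 0.14175636] 0.041416649116446116
T [0.0378, -0.7032, 0.0094] R [-0.0003, 0.0, 0.0032]
T [0.0378, -0.7028, 0.4594] R [-0.0003, 0.0, 0.0032]
T [0.0378, -0.7026, 0.6094] R [-0.0003, 0.0, 0.0032]
```

Call:
carry_out(translation=[[0.02,-0.25,0],[0.038,-0.55,0],[0.038,-0.703,0.1],[0.038,-0.703,0.3],[0.038,-0.703,0.48],[0.038,-0.703,0.56],[0.038,-0.703,0.6],[0.038,-0.703,0.61],[0.038,-0.703,0.61]], rotation=[[0,0,0],[0,0,0],[0,0,0],[0,0,0],[0,0,0],[0,0,0],[0,0,0],[0,0,0],[0,0,0]], claw=[0,0,0,0,0,0,0,0,0])

```text
t: 6.38
tcp_pos: [0.4679, 0.2126, 0.0199]
eef_rot: [-3.11, -0.441, -0.002]
wrist_force: [0.6, 0.7, -1.6]
opening: 0.0413
finger_force: 61.6
```

Call:
carry_out(translation=[[0,0,0.008],[0,0,0.012],[0,0,0.012],[0,0,0.012],[0,0,0.012],[0,0,-0.1],[0,0,-0.25],[0,0,-0.45],[0,0,-0.6],[0,0,-0.6]], rotation=[[0,0,0],[0,0,0],[0,0,0],[0,0,0],[0,0,0],[0,0,0],[0,0,0],[0,0,0],[0,0,0],[0,0,0]], claw=[0,0,0.68,0.68,0.68,0.68,0.68,0.68,0.68,0.68])

```text
t: 7.62
tcp_pos: [0.4688, 0.2132, 0.1416]
eef_rot: [-3.109, -0.441, -0.009]
wrist_force: [-0.2, 0.5, -0.8]
opening: 0.0581
finger_force: 0.0
```

```bash
python3 w.py; python3 -c "
from h import *
print(state()['tcp_pos'],state()['opening'])
go((.49,.10,.14,15.8),(.576,-.2275,.12,15.8))"
```

```text
top weight [ 0.5759 -0.2274  0.029 ] (12, 12) 0.022
top cake [ 0.6312 -0.0646  0.027 ] (24, 23) 0.0401
top cake [ 0.6538 -0.1563  0.027 ] (24, 23) 0.0404
[0.46659457 0.21255432 0.1388314 ] 0.057946228328257576
T [-0.0442, 0.5731, -0.0059] R [-0.0, 0.0002, 0.002]
T [-0.0867, 2.2656, 0.094] R [-0.0, 0.0002, 0.002]
```

Call:
carry_out(translation=[[-0.01,0.3,0],[-0.02,0.6,0],[-0.03,0.9,0],[-0.04,1,0],[-0.04,1,0]], rotation=[[0,0,0],[0,0,0],[0,0,0],[0,0,0],[0,0,0]], claw=[1,1,1,1,1])

```text
t: 8.35
tcp_pos: [0.5143, 0.0171, 0.1376]
eef_rot: [-3.11, -0.436, 0.005]
wrist_force: [0.4, 0.2, -0.3]
opening: 0.0855
finger_force: 0.0
```

Call:
carry_out(translation=[[-0.01,0.3,0],[-0.02,0.6,0],[-0.03,0.9,0],[-0.04,1,0],[-0.04,1,0]], rotation=[[0,0,0],[0,0,0],[0,0,0],[0,0,0],[0,0,0]], claw=[1,1,1,1,1])

```text
t: 8.98
tcp_pos: [0.5626, -0.1754, 0.1382]
eef_rot: [-3.109, -0.439, 0.003]
wrist_force: [-0.7, -0.1, -0.6]
opening: 0.085
finger_force: 0.0
```

```bash
python3 -c "
from h import *
print(state()['tcp_pos'],state()['opening'])
go((.576,-.2275,.12,15.8),(.576,-.2275,.034,15.8))"
```

```text
[ 0.56263755 -0.17535964  0.13819218] 0.08501428271829589
T [-0.008, 0.2692, 0.0903] R [-0.0007, 0.0004, 0.0016]
T [-0.0074, 0.2702, 0.5203] R [-0.0007, 0.0004, 0.0016]
```

Call:
carry_out(translation=[[-0.008,0.269,0],[-0.008,0.27,0.2],[-0.008,0.27,0.4],[-0.008,0.27,0.51],[-0.008,0.27,0.51],[-0.008,0.27,0.51],[-0.008,0.27,0.51],[-0.008,0.27,0.51],[-0.008,0.27,0.51],[-0.008,0.27,0.3],[-0.008,0.27,0],[-0.008,0.1,-0.05]], rotation=[[0,0,0],[0,0,0],[0,0,0],[0,0,0],[0,0,0],[0,0,0],[0,0,0],[0,0,0],[0,0,0],[0,0,0],[0,0,0],[0,0,0]], claw=[1,1,1,1,1,0,0,0,0,0,0,0])

```text
t: 10.48
tcp_pos: [0.5707, -0.1986, 0.1548]
eef_rot: [3.104, 0.436, 0.016]
wrist_force: [0.8, 1.0, -1.4]
opening: 0.0402
finger_force: 60.9
```

Call:
carry_out(translation=[[0.01,-0.3,0],[0.02,-0.6,0],[0.03,-0.9,0],[0.04,-1,0],[0.04,-1,0]], rotation=[[0,0,0],[0,0,0],[0,0,0],[0,0,0],[0,0,0]], claw=[0,0,0,0,0])

```text
t: 11.1
tcp_pos: [0.5191, -0.0004, 0.1499]
eef_rot: [3.109, 0.445, 0.002]
wrist_force: [-0.3, -0.6, -1.0]
opening: 0.0398
finger_force: 60.9
```

```bash
python3 -c "
from h import *
print(state()['tcp_pos'],state()['opening'])
go((.49,.128,.12,15.8),(.49,.128,.02,15.8))"
```

```text
[ 5.19067895e-01 -4.09894292e-04  1.49865743e-01] 0.0398166530604835
T [0.0405, -0.6572, 0.1489] R [0.0002, -0.0003, 0.0027]
T [0.0399, -0.6575, 0.6489] R [0.0002, -0.0003, 0.0027]
```

Call:
carry_out(translation=[[0.03,-0.3,0],[0.04,-0.657,0.05],[0.04,-0.657,0.25],[0.04,-0.657,0.45],[0.04,-0.657,0.57],[0.04,-0.657,0.62],[0.04,-0.657,0.64],[0.04,-0.657,0.65],[0.04,-0.657,0.65]], rotation=[[0,0,0],[0,0,0],[0,0,0],[0,0,0],[0,0,0],[0,0,0],[0,0,0],[0,0,0],[0,0,0]], claw=[0,0,0,0,0,0,0,0,0])

```text
t: 12.22
tcp_pos: [0.4906, 0.1258, 0.0241]
eef_rot: [3.11, 0.44, 0.002]
wrist_force: [-10.4, -2.7, 34.8]
opening: 0.0402
finger_force: 65.6
```

Call:
carry_out(translation=[[0,0,-0.01],[0,0,-0.022],[0,0,-0.022],[0,0,-0.022]], rotation=[[0,0,0],[0,0,0],[0,0,0],[0,0,0]], claw=[0,0,0,0])

```text
t: 12.72
tcp_pos: [0.4918, 0.1267, 0.0243]
eef_rot: [3.11, 0.441, 0.004]
wrist_force: [0.5, -2.4, 6.4]
opening: 0.04
finger_force: 62.0
```

Close to zero load now, so I release and rise.

Call:
carry_out(translation=[[0,0,0],[0,0,0],[0,0,0],[0,0,0],[0,0,-0.1],[0,0,-0.3],[0,0,-0.5],[0,0,-0.7],[-0.3,0,-0.9],[-0.6,0,-0.9],[-0.8,0,-0.9],[-0.8,0,-0.9]], rotation=[[0,0,0],[0,0,0],[0,0,0],[0,0,0],[0,0,0],[0,0,0],[0,0,0],[0,0,0],[0,0,0],[0,0,0],[0,0,0],[0,0,0]], claw=[0.62,0.62,0.62,0.62,0.62,0.62,0.62,0.62,0.62,0.62,0.62,0.62])

```text
t: 14.22
tcp_pos: [0.3327, 0.0822, 0.2035]
eef_rot: [-3.11, -0.441, 0.002]
wrist_force: [0.5, 0.1, 0.1]
opening: 0.0528
finger_force: 0.0
```

Run:
```python
from h import *
cam('top','top1.png')
a=cv2.imread('pics/top1.png')[130:250,205:465]
cv2.imwrite('pics/c3.png',cv2.resize(a,None,fx=3,fy=3,interpolation=cv2.INTER_CUBIC))
```

```text
(no output)
```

View pics/c3.png

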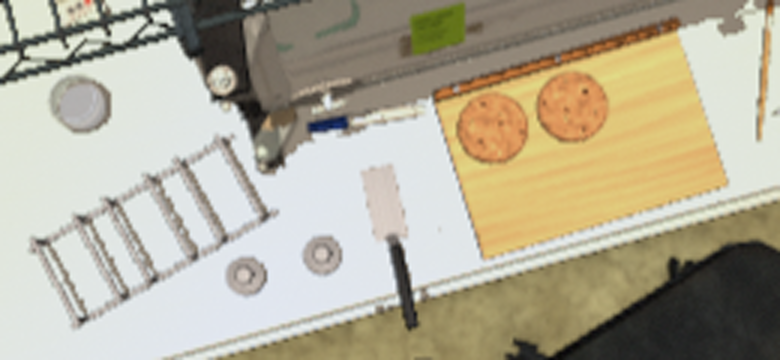

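Both weights stand upright on the bare table at crop (246,275) and (322,255), and the spatula has not moved. Next I'll measure the spatula.

```bash
cat > sp.py <<'E'
from h import *
np.set_printoptions(precision=4,suppress=True)
c=cam('top'); o=np.array([320,180]); f=c['frame'][180:242,320:346].astype(int)
bl=cv2.morphologyEx(((f[...,2]-f[...,0]>4)&(f.min(2)>120)).astype(np.uint8),cv2.MORPH_OPEN,np.ones((3,3)))
k=max(blobs(bl,20,9999),key=cv2.contourArea); r=cv2.minAreaRect(k); q=onz(c,cv2.boxPoints(r)+o,.002)[:,:2]
print('blade',q.tolist(),np.linalg.norm(np.diff(q,axis=0),axis=1), 'c',q.mean(0))
m=((f.max(2)<110)).astype(np.uint8); ys,xs=np.nonzero(m); ok=ys<48
ys,xs=ys,xs; P=onz(c,np.c_[xs,ys]+o,.05)[:,:2]
P=P[P[:,0]>.40]
x0=P.mean(0); l=cv2.fitLine(P.astype(np.float32),cv2.DIST_HUBER,0,.01,.01).ravel(); print('handle',P.min(0),P.max(0),l,np.degrees(np.arctan(l[1]/l[0])))
d=q.mean(0)-x0; print('yaw blade-handle',np.degrees(np.arctan2(d[1],d[0])),x0)
E
python3 sp.py
```

```text
blade [[0.5871080600682046, 0.08483942858538082], [0.5950109159717301, 0.047054664802405145], [0.513359452932427, 0.030415662052151023], [0.5055372685164073, 0.06798867935758565]] [0.0386 0.0833 0.0384] c [0.5503 0.0576]
handle [0.407  0.0227] [0.5024 0.098 ] [0.9807 0.1956 0.4658 0.0402] 11.282566
yaw blade-handle 10.995917922471676 [0.4512 0.0383]
```

```bash
python3 -c "
from h import *
print(state()['tcp_pos'],state()['opening'])
go((.479,.043,.13,11.3),(.479,.043,.038,11.3))"
```

```text
[0.33696391 0.08267538 0.20411515] 0.05299478266539619
T [0.6262, 0.3879, 0.3722] R [0.0001, -0.0007, 0.0269]
T [0.6251, 0.3877, 0.8322] R [0.0001, -0.0007, 0.0269]
```

Call:
carry_out(translation=[[0.2,0.15,0.1],[0.5,0.3,0.25],[0.625,0.388,0.35],[0.625,0.388,0.45],[0.625,0.388,0.6],[0.625,0.388,0.75],[0.625,0.388,0.83],[0.625,0.388,0.83],[0.625,0.388,0.83]], rotation=[[0,0,0.027],[0,0,0.027],[0,0,0.027],[0,0,0.027],[0,0,0.027],[0,0,0.027],[0,0,0.027],[0,0,0.027],[0,0,0.027]], claw=[0.5,0.5,0.5,0.5,0.5,0.5,0.5,0.5,0.5])

```text
t: 15.45
tcp_pos: [0.4795, 0.0429, 0.0378]
eef_rot: [3.126, 0.309, 0.002]
wrist_force: [0.8, -0.1, 0.2]
opening: 0.0425
finger_force: 0.0
```

```bash
python3 sp.py; python3 -c "
from h import *
print(state()['tcp_pos'],state()['opening'])
go((.479,.043,.038,11.3))"
```

```text
blade [[0.5512358835007601, 0.08687643319514436], [0.550222031536606, 0.01526375514170137], [0.4751666105665654, 0.01662097497767743], [0.4761519294183473, 0.08785524157087016]] [0.0716 0.0751 0.0712] c [0.5132 0.0517]
handle [0.4015 0.0227] [0.4865 0.1005] [0.6266 0.7793 0.4437 0.0521] 51.200317
yaw blade-handle -0.34258912680256287 [0.4437 0.0521]
[0.47949343 0.04290729 0.03814504] 0.042416023636559504
T [-0.0023, -0.0009, 0.0007] R [0.0001, -0.0005, -0.0]
```

Call:
carry_out(translation=[[0,0,0],[0,0,0],[0,0,0],[0,0,0],[0,0,0],[0,0,-0.2],[0,0,-0.4],[0,0,-0.4]], rotation=[[0,0,0],[0,0,0],[0,0,0],[0,0,0],[0,0,0],[0,0,0],[0,0,0],[0,0,0]], claw=[0,0,0,0,0,0,0,0])

```text
t: 16.5
tcp_pos: [0.4801, 0.0428, 0.1202]
eef_rot: [3.125, 0.309, 0.01]
wrist_force: [-0.0, -0.7, -1.3]
opening: 0.0131
finger_force: 60.5
```

Run:
```python
from h import *
for n in('top','side'):cam(n,n+'2.png')
a=cv2.imread('pics/top2.png')[150:250,290:470]; b=cv2.imread('pics/side2.png')[130:250,270:430]
cv2.imwrite('pics/c4.png',np.hstack([cv2.resize(a,(360,200),interpolation=2),cv2.resize(b,(400,300),interpolation=2)[:200]]) if 0 else np.vstack([cv2.resize(a,(540,300),interpolation=2),cv2.resize(b,(400,300),interpolation=2)[:, :400] if 0 else cv2.copyMakeBorder(cv2.resize(b,(400,300),interpolation=2),0,0,0,140,0)]))
```

```text
(no output)
```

View pics/c4.png

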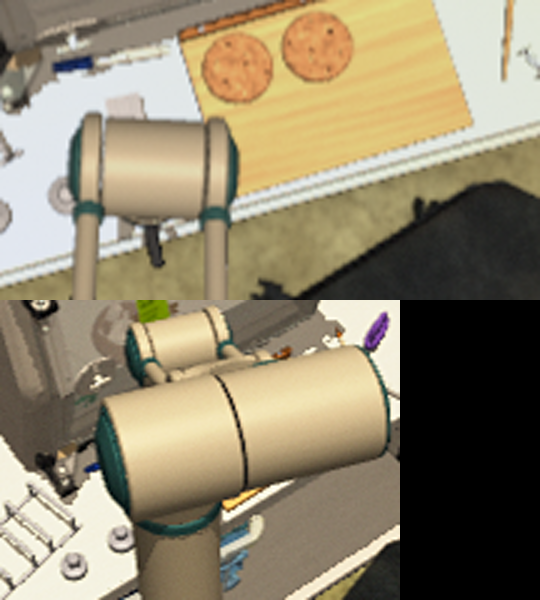

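```bash
cat >> h.py <<'E'
def fr(o,a):
    a=np.radians(a); u=np.array([np.cos(a),np.sin(a)]); v=np.array([-u[1],u[0]]); return lambda x,y:tuple(np.array(o)+x*u+y*v)
B=fr((.6364,-.1611),15.8); RK=fr((.5189,.3120),28.5)
E
python3 -c "
from h import *
print(state()['tcp_pos'])
g=B(-.155,.093)
go((*g,.12,15.8),(*g,.062,15.8),(*g,.053,15.8))"
```

```text
[0.47746943 0.04290689 0.11729534]
T [-0.2296, 0.7532, -0.0136] R [-0.0001, 0.0002, -0.025]
T [-0.2294, 0.7533, 0.2764] R [-0.0001, 0.0002, -0.025]
T [-0.2294, 0.7533, 0.3214] R [-0.0001, 0.0002, -0.025]
```

Call:
carry_out(translation=[[-0.1,0.2,-0.014],[-0.23,0.5,-0.014],[-0.23,0.753,-0.014],[-0.23,0.753,0.1],[-0.23,0.753,0.2],[-0.23,0.753,0.277],[-0.23,0.753,0.277]], rotation=[[0,0,-0.025],[0,0,-0.025],[0,0,-0.025],[0,0,-0.025],[0,0,-0.025],[0,0,-0.025],[0,0,-0.025]], claw=[0,0,0,0,0,0,0])

```text
t: 17.48
tcp_pos: [0.4601, -0.113, 0.0597]
eef_rot: [-3.108, -0.431, 0.009]
wrist_force: [0.9, 0.7, -0.7]
opening: 0.0129
finger_force: 60.4
```

Run:
```python
from h import *
c=cam('top','top3.png')
a=c['frame'][150:250,320:450]
cv2.imwrite('pics/c5.png',cv2.resize(a,None,fx=5,fy=5,interpolation=2))
s=state();print(s['tcp_pos'],s['wrist_force'],(proj(c,[[*B(-.04,.093),.024]])-[320,150])*5)
g=B(-.155,.093)
go((*g,.062,15.8),(*g,.053,15.8))
```

```text
[ 0.46114887 -0.11328642  0.06074531] [ 0.09071893 -1.00165443 -0.63998093] [[270.83739705 196.40387379]]
T [0.003, 0.0036, -0.0063] R [-0.0009, 0.0011, -0.0001]
T [0.0032, 0.0037, 0.0387] R [-0.0009, 0.0011, -0.0001]
```

View pics/c5.png

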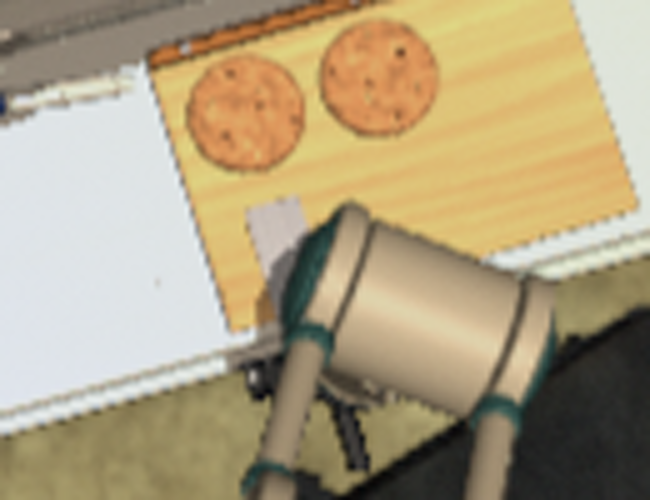

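The blade's front edge is centred at (272,203) and aligned with the left cake at (246,112) along the board's x. I lower it.

Call:
carry_out(translation=[[0.003,0,0.02],[0.003,0,0.03],[0.003,0,0.036],[0.003,0,0.04],[0.003,0,0.04]], rotation=[[0,0,0],[0,0,0],[0,0,0],[0,0,0],[0,0,0]], claw=[0,0,0,0,0])

```text
t: 18.15
tcp_pos: [0.4632, -0.1137, 0.0544]
eef_rot: [3.112, 0.432, 0.0]
wrist_force: [1.1, 0.1, -2.1]
opening: 0.0131
finger_force: 60.4
```

Call:
carry_out(translation=[[0,0,0.005],[0,0,0.01],[0,0,0.01]], rotation=[[0,0,0],[0,0,0],[0,0,0]], claw=[0,0,0])

```text
t: 18.52
tcp_pos: [0.4632, -0.1138, 0.0534]
eef_rot: [3.111, 0.432, 0.001]
wrist_force: [-3.9, 0.5, 8.4]
opening: 0.0131
finger_force: 62.1
```

Call:
carry_out(translation=[[0.04,0,0],[0.08,0,0],[0.12,0,0],[0.16,0,0],[0.2,0,0],[0.24,0,0],[0.28,0,0],[0.32,0,0],[0.36,0,0],[0.4,0,0]], rotation=[[0,0,0],[0,0,0],[0,0,0],[0,0,0],[0,0,0],[0,0,0],[0,0,0],[0,0,0],[0,0,0],[0,0,0]], claw=[0,0,0,0,0,0,0,0,0,0])

```text
t: 19.77
tcp_pos: [0.5372, -0.0925, 0.0535]
eef_rot: [3.111, 0.434, -0.009]
wrist_force: [-9.9, -2.7, 14.1]
opening: 0.0131
finger_force: 62.7
```

Run:
```python
from h import *
c=cam('top','top4.png')
a=c['frame'][140:240,320:450]
cv2.imwrite('pics/c6.png',cv2.resize(a,None,fx=5,fy=5,interpolation=2))
s=state();print(s['tcp_pos'],s['wrist_force'])
for z in(.053,):go((*B(-.052,.093),z,15.8))
```

```text
[ 0.53864982 -0.09223911  0.05352801] [-8.76840075 -1.723478   12.98081537]
T [0.1165, -0.0005, 0.0022] R [-0.0, 0.0012, 0.0003]
```

View pics/c6.png

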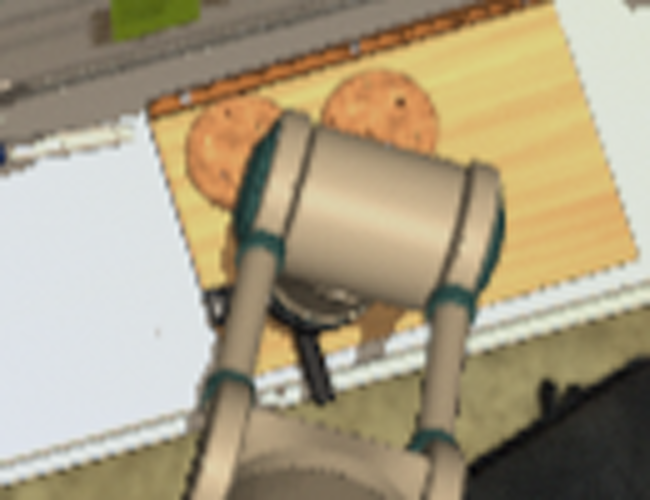

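The left cake sits just short of the fence and the blade is about 60 mm in, so I push on.

Call:
carry_out(translation=[[0.03,0,0],[0.06,0,0],[0.08,0,0],[0.1,0,0],[0.1,0,0]], rotation=[[0,0,0],[0,0,0],[0,0,0],[0,0,0],[0,0,0]], claw=[0,0,0,0,0])

```text
t: 20.45
tcp_pos: [0.5575, -0.0869, 0.0535]
eef_rot: [3.111, 0.433, -0.005]
wrist_force: [-6.9, -1.9, 11.2]
opening: 0.0128
finger_force: 62.2
```

Run:
```python
from h import *
np.set_printoptions(precision=4,suppress=True)
s=state();print(s['tcp_pos'],s['wrist_force'])
go((*B(-.051,.093),.053,15.8))
c=cam('side','side4.png'); c2=cam('top','top5.png')
cv2.imwrite('pics/c7.png',np.vstack([cv2.resize(c['frame'][150:210,300:400],(600,360),interpolation=2)[:,:],cv2.resize(c2['frame'][150:190,330:430],(600,240),interpolation=2)]))
print(proj(c,[[*B(.02,.093),.03]]))
```

```text
[ 0.5575 -0.0869  0.0535] [-6.935  -1.948  11.1964]
T [0.0234, -0.0006, 0.0025] R [-0.0, 0.0011, 0.0002]
[[351.236  182.2477]]
```

View pics/c7.png

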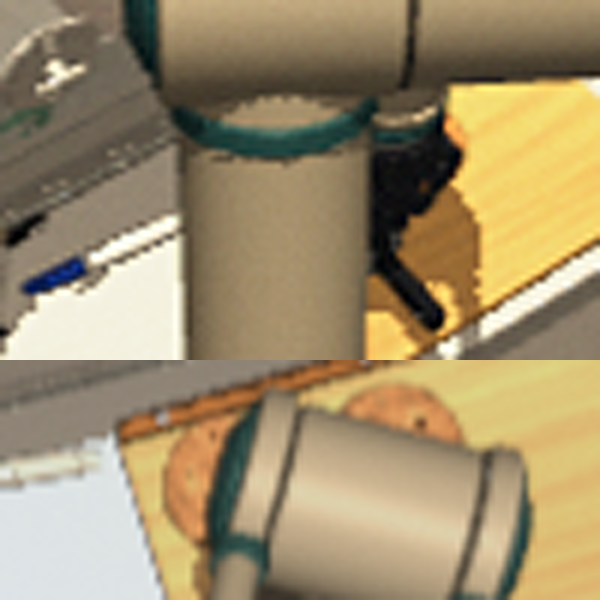

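Call:
carry_out(translation=[[0.01,0,0],[0.02,0,0],[0.02,0,-0.01],[0.015,0,-0.03],[0.01,0,-0.06],[0,0,-0.1],[0,0,-0.15],[0,0,-0.2],[0,0,-0.25],[0,0,-0.3],[0,0,-0.3]], rotation=[[0,0,0],[0,0,0],[0,0,0],[0,0,0],[0,0,0],[0,0,0],[0,0,0],[0,0,0],[0,0,0],[0,0,0],[0,0,0]], claw=[0,0,0,0,0,0,0,0,0,0,0])

```text
t: 21.92
tcp_pos: [0.5601, -0.0867, 0.1134]
eef_rot: [3.111, 0.432, 0.003]
wrist_force: [-0.2, -0.1, -2.0]
opening: 0.013
finger_force: 60.4
```

Run:
```python
from h import *
np.set_printoptions(precision=4,suppress=True)
s=state();print(s['tcp_pos'],s['wrist_force'],s['qpos'])
go((*B(-.25,.15),.13,15.8),(.39,.1,.15,20))
c2=cam('top','top6.png')
cv2.imwrite('pics/c8.png',cv2.resize(c2['frame'][140:240,320:450],None,fx=5,fy=5,interpolation=2))
```

```text
[ 0.5601 -0.0867  0.1134] [-0.2491 -0.0504 -2.0273] [-0.2763  0.3664  1.7219  0.0001  1.051   1.0188]
T [-0.9841, -0.2877, -0.0853] R [0.0004, -0.0006, -0.0]
T [-0.564, -1.1293, -0.1854] R [0.0004, -0.0006, -0.0234]
```

View pics/c8.png

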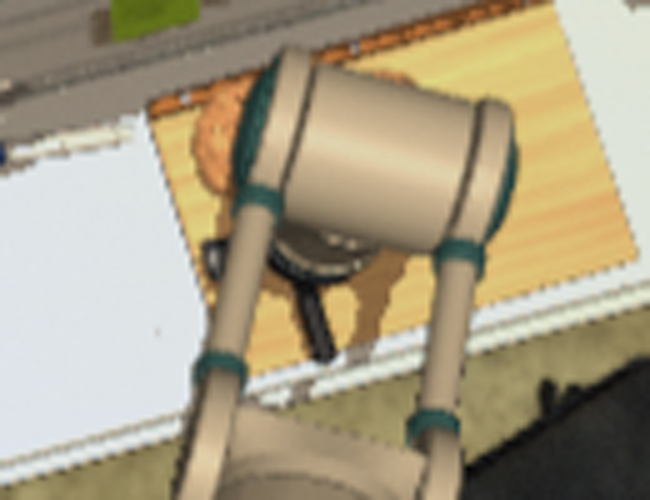

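The cake has lifted off with the blade: its edge moved and the wrist load rose by about 0.6 N. I carry it back slowly.

Call:
carry_out(translation=[[-0.01,0,0],[-0.04,0,-0.01],[-0.09,0,-0.03],[-0.15,0,-0.05],[-0.22,-0.02,-0.06],[-0.3,-0.05,-0.07],[-0.38,-0.1,-0.08],[-0.46,-0.16,-0.08],[-0.53,-0.22,-0.08],[-0.59,-0.29,-0.08],[-0.62,-0.37,-0.08],[-0.64,-0.45,-0.08]], rotation=[[0,0,0],[0,0,0],[0,0,0],[0,0,0],[0,0,0],[0,0,0],[0,0,0],[0,0,0],[0,0,0],[0,0,0],[0,0,0],[0,0,0]], claw=[0,0,0,0,0,0,0,0,0,0,0,0])

```text
t: 23.48
tcp_pos: [0.4112, -0.0337, 0.1284]
eef_rot: [-3.112, -0.431, -0.001]
wrist_force: [-0.2, -0.0, -1.8]
opening: 0.0127
finger_force: 60.3
```

```bash
cat > ck.py <<'E'
from h import *
np.set_printoptions(precision=4,suppress=True)
s=state();p=s['tcp_pos'];Rm=R.from_rotvec(s['eef_rot']).as_matrix();print(p,s['wrist_force'],np.degrees(np.arctan2(Rm[1,0],Rm[0,0])))
for n in('top','side'):
    c=cam(n); hsv=cv2.cvtColor(c['frame'],cv2.COLOR_BGR2HSV).astype(int)
    m=((hsv[...,0]<18)&(hsv[...,1]>110)&(hsv[...,2]>140)).astype(np.uint8)
    e=p+Rm@[.078,0,.020]; u,v=proj(c,e)[0].astype(int)
    print(n,'expected px',u,v)
    w=np.zeros_like(m); cv2.circle(w,(u,v),26,1,-1); m=cv2.morphologyEx(m*w,cv2.MORPH_OPEN,np.ones((3,3)))
    for k in blobs(m,60,1500):
        (a,b),r=cv2.minEnclosingCircle(k); q=onz(c,[[a,b]],p[2]-.024)[0]; 
        h=cv2.convexHull(k)
        print(n,'cake',q,'r',r*np.linalg.norm(-c['R'].T@c['t']-q)/c['f'],'in tool',Rm.T@(q-p),cv2.contourArea(k))
    cv2.imwrite('pics/k_%s.png'%n,cv2.resize(c['frame'][max(v-45,0):v+45,max(u-65,0):u+65],None,fx=5,fy=5,interpolation=2))
E
python3 ck.py
```

```text
[ 0.4112 -0.0337  0.1284] [-0.1644 -0.0326 -1.8218] 15.783740332712542
top expected px 355 213
top cake [ 0.4893 -0.0132  0.1044] r 0.039235989098917505 in tool [0.0807 0.0015 0.024 ] 235.0
side expected px 352 202
```

View pics/k_top.png

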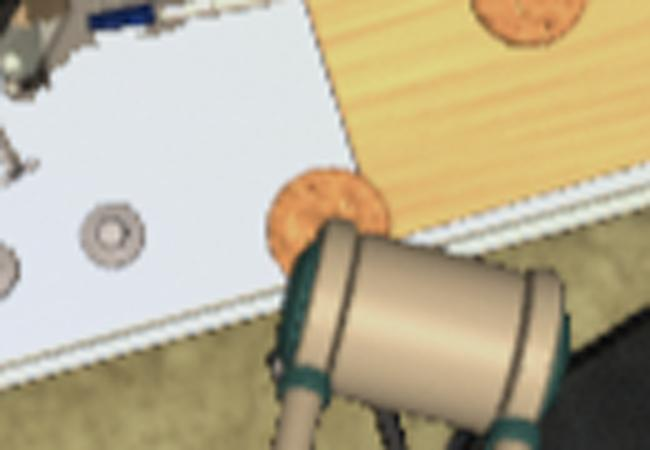

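The cake rides well on the blade, centred about 80 mm ahead of the grip. Now I carry it on to the left slot.

```bash
python3 -c "
from h import *
print(RK(-.08,.09))
go((.385,.07,.14,18),(.375,.155,.145,20),(.39,.26,.145,24),(*RK(-.08,.09),.14,28.5))"
```

```text
(np.float64(0.40565034256367805), np.float64(0.3529208393188082))
T [0.0187, -0.5301, -0.0585] R [-0.0004, 0.0002, -0.0117]
T [0.087, -0.9526, -0.083] R [-0.0004, 0.0002, -0.0228]
T [0.3029, -1.4369, -0.0826] R [-0.0004, 0.0002, -0.045]
T [0.5055, -1.8623, -0.0573] R [-0.0004, 0.0002, -0.07]
```

Call:
carry_out(translation=[[0,-0.01,-0.01],[0,-0.05,-0.02],[0.005,-0.12,-0.03],[0.01,-0.2,-0.04],[0.015,-0.29,-0.05],[0.02,-0.38,-0.06],[0.02,-0.47,-0.06],[0.03,-0.56,-0.07],[0.04,-0.65,-0.08],[0.06,-0.74,-0.08],[0.07,-0.83,-0.08],[0.085,-0.92,-0.08]], rotation=[[0,0,0],[0,0,0],[0,0,-0.002],[0,0,-0.004],[0,0,-0.006],[0,0,-0.008],[0,0,-0.01],[0,0,-0.012],[0,0,-0.014],[0,0,-0.017],[0,0,-0.02],[0,0,-0.023]], claw=[0,0,0,0,0,0,0,0,0,0,0,0])

```text
t: 25.08
tcp_pos: [0.3771, 0.1484, 0.1444]
eef_rot: [-3.094, -0.545, 0.0]
wrist_force: [-0.3, 0.1, -2.4]
opening: 0.0131
finger_force: 60.5
```

```bash
python3 -c "
from h import *
print(state()['tcp_pos'])
go((.39,.26,.145,24),(*RK(-.08,.09),.14,28.5))"
```

```text
[0.37714116 0.14838052 0.14436239]
T [0.2513, -0.5025, -0.003] R [-0.0001, 0.0, -0.0222]
T [0.4837, -0.9123, 0.0221] R [-0.0001, 0.0, -0.0472]
```

Call:
carry_out(translation=[[0.005,-0.01,0],[0.02,-0.05,0],[0.06,-0.12,0],[0.1,-0.2,0],[0.145,-0.29,0],[0.19,-0.38,0],[0.24,-0.48,0],[0.29,-0.57,0],[0.34,-0.66,0],[0.39,-0.75,0.01],[0.44,-0.83,0.02],[0.47,-0.89,0.02]], rotation=[[0,0,0],[0,0,-0.002],[0,0,-0.005],[0,0,-0.009],[0,0,-0.013],[0,0,-0.017],[0,0,-0.022],[0,0,-0.027],[0,0,-0.032],[0,0,-0.037],[0,0,-0.043],[0,0,-0.047]], claw=[0,0,0,0,0,0,0,0,0,0,0,0])

```text
t: 26.58
tcp_pos: [0.4059, 0.3475, 0.14]
eef_rot: [3.045, 0.772, -0.001]
wrist_force: [0.5, -0.6, -2.4]
opening: 0.0132
finger_force: 60.3
```

Call:
carry_out(translation=[[0.01,-0.02,0],[0.012,-0.022,0],[0.012,-0.022,0]], rotation=[[0,0,0],[0,0,0],[0,0,0]], claw=[0,0,0])

```text
t: 26.95
tcp_pos: [0.4055, 0.3509, 0.1404]
eef_rot: [3.045, 0.77, -0.0]
wrist_force: [-0.1, 0.1, -2.3]
opening: 0.013
finger_force: 60.3
```

```bash
python3 ck.py
cat > rk.py <<'E'
# bars: in the initial picture, thresholds along lines across the bars
from h import *
np.set_printoptions(precision=4,suppress=True)
c=cam('top'); f=cv2.imread('pics/top0.png'); g=cv2.cvtColor(f,cv2.COLOR_BGR2GRAY).astype(np.float32)
F=fr((.5189,.3120),28.5)
ys=np.arange(-.14,.14,.0005); rows=[]
for x in np.arange(-.04,.041,.01):
    q=proj(c,[[*F(x,y),.0465] for y in ys]).astype(np.float32)
    v=cv2.remap(g,q[:,0].reshape(-1,1),q[:,1].reshape(-1,1),cv2.INTER_LINEAR).ravel()
    o=[]
    for b in(-116,-64,-26,26,64,116):
        w=abs(ys*1000-b)<12; d=np.clip(np.percentile(v[w],85)-v[w],0,None)**2; o.append((ys[w]*1000*d).sum()/d.sum()-b)
    rows.append(o); print(int(round(x*1000)),np.round(o,1))
E
python3 rk.py
```

```text
[0.4055 0.3509 0.1404] [-0.0555  0.053  -2.2614] 28.376174227825906
top expected px 227 218
top cake [0.486  0.3807 0.1164] r 0.0361587670697847 in tool [0.0851 0.012  0.024 ] 184.0
side expected px 252 234
-40 [ 0.6  1.2 -1.5 -0.4 -2.8 -5.5]
-30 [ 1.8  0.3  0.1 -1.6 -1.2 -5.6]
-20 [ 1.4  0.3 -0.7 -3.  -1.9 -1.9]
-10 [ 1.5  0.8  0.5 -2.3 -3.9 -4.7]
0 [ 1.8  0.9 -0.4 -1.  -0.4 -4.9]
10 [ 1.7  1.   1.  -0.7 -1.6 -3. ]
20 [ 1.6  1.7 -0.4 -1.2 -2.7 -1.7]
30 [ 2.2  1.2  1.1  0.2 -2.4 -3.6]
40 [ 1.7  2.  -0.3 -1.4 -2.6 -1.7]
```

View pics/k_top.png

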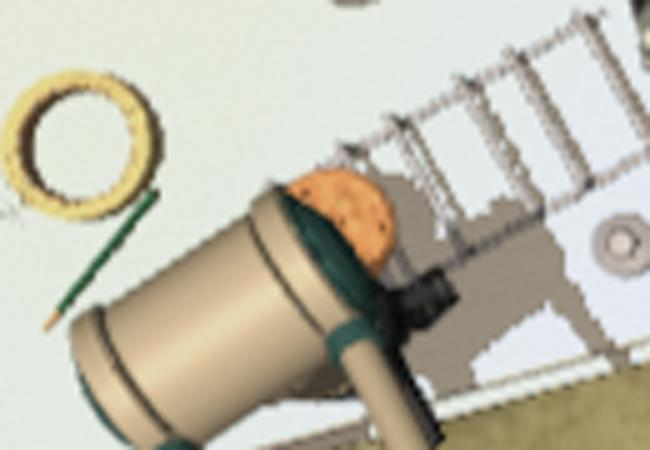

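```bash
cat > rk2.py <<'E'
from h import *
np.set_printoptions(precision=1,suppress=True,linewidth=200)
for n,fn in(('top','top0.png'),('side','side2.png')):
    c=cam(n); f=cv2.imread('pics/'+fn).astype(np.float32)
    ys=np.arange(-.132,.133,.002)
    for a in(27.5,28.5,29.5):
        F=fr((.5189,.3120),a); acc=[]
        for x in np.arange(-.036,.037,.002):
            q=proj(c,[[*F(x,y),.0465] for y in ys]).astype(np.float32)
            v=cv2.remap(f.mean(2),q[:,0].reshape(-1,1),q[:,1].reshape(-1,1),cv2.INTER_LINEAR).ravel(); acc.append(v)
        m=np.mean(acc,0); print(n,a,'std of profile',np.diff(m).std())
        if a==28.5:
            for i in range(0,len(ys),1):
                if min(abs(ys[i]*1000-b) for b in(-116,-64,-26,26,64,116))<15: print(int(round(ys[i]*1000)),int(m[i]),end='; ')
            print()
E
python3 rk2.py
```

```text
top 27.5 std of profile 13.786713
top 28.5 std of profile 14.047905
-130 227; -128 230; -126 231; -124 230; -122 224; -120 201; -118 160; -116 137; -114 142; -112 163; -110 181; -108 190; -106 207; -104 225; -102 231; -78 231; -76 231; -74 230; -72 228; -70 213; -68 177; -66 143; -64 137; -62 148; -60 168; -58 183; -56 191; -54 207; -52 224; -50 230; -40 230; -38 230; -36 228; -34 219; -32 192; -30 157; -28 144; -26 150; -24 161; -22 172; -20 183; -18 191; -16 207; -14 224; -12 230; 12 230; 14 229; 16 222; 18 198; 20 159; 22 145; 24 161; 26 182; 28 179; 30 172; 32 181; 34 191; 36 206; 38 223; 40 229; 50 229; 52 226; 54 212; 56 177; 58 148; 60 153; 62 182; 64 200; 66 183; 68 172; 70 182; 72 192; 74 206; 76 222; 78 228; 102 226; 104 213; 106 179; 108 147; 110 150; 112 180; 114 211; 116 211; 118 183; 120 169; 122 180; 124 192; 126 207; 128 223; 130 228; 
top 29.5 std of profile 13.883866
side 27.5 std of profile 13.582204
side 28.5 std of profile 13.923902
-130 122; -128 132; -126 148; -124 168; -122 188; -120 205; -118 220; -116 227; -114 224; -112 214; -110 204; -108 194; -106 190; -104 201; -102 212; -78 232; -76 233; -74 232; -72 232; -70 232; -68 231; -66 232; -64 229; -62 219; -60 209; -58 202; -56 195; -54 190; -52 195; -50 195; -40 218; -38 227; -36 230; -34 230; -32 228; -30 230; -28 231; -26 228; -24 219; -22 208; -20 201; -18 195; -16 188; -14 183; -12 171; 12 226; 14 228; 16 227; 18 228; 20 231; 22 231; 24 231; 26 230; 28 224; 30 212; 32 202; 34 195; 36 180; 38 160; 40 140; 50 230; 52 230; 54 229; 56 231; 58 230; 60 230; 62 231; 64 225; 66 215; 68 205; 70 201; 72 192; 74 168; 76 139; 78 133; 102 231; 104 231; 106 229; 108 230; 110 230; 112 229; 114 230; 116 226; 118 215; 120 203; 122 199; 124 189; 126 159; 128 129; 130 137; 
side 29.5 std of profile 13.971398
```

```bash
cat > rk3.py <<'E'
from h import *
for n,fn,s in(('top','top0.png',1),('side','side2.png',-1)):
    c=cam(n); f=cv2.imread('pics/'+fn).astype(np.float32).mean(2); F=fr((.5189,.3120),28.5)
    for b in(-110.5,-58.5,-20.5,31.5,69.8,121.5):
        t=np.arange(0,14,.25); X=[];Y=[]
        for x in np.arange(-40,41,2.):
            q=proj(c,[[*F(x/1000,(b+s*(12-u))/1000),.0465] for u in t]).astype(np.float32)
            v=cv2.remap(f,q[:,0].reshape(-1,1),q[:,1].reshape(-1,1),1).ravel(); i=np.nonzero(v<212)[0]
            if len(i) and i[0]>2: X.append(x);Y.append(b+s*(12-t[i[0]]))
        if len(X)>15: p=np.polyfit(X,Y,1); print(n,b,'edge at x=0 %.1f slope %.2f deg n %d'%(p[1],np.degrees(p[0]),len(X)))
E
python3 rk3.py
```

```text
top -110.5 edge at x=0 -105.7 slope 0.31 deg n 41
top -58.5 edge at x=0 -53.7 slope 0.66 deg n 41
top -20.5 edge at x=0 -15.6 slope 0.49 deg n 41
top 31.5 edge at x=0 36.5 slope 0.66 deg n 41
top 69.8 edge at x=0 74.6 slope 0.97 deg n 41
top 121.5 edge at x=0 126.3 slope 0.10 deg n 41
side -110.5 edge at x=0 -111.0 slope -0.30 deg n 20
side -58.5 edge at x=0 -60.2 slope -0.94 deg n 38
side -20.5 edge at x=0 -22.3 slope -2.13 deg n 36
side 31.5 edge at x=0 30.7 slope 1.73 deg n 34
side 69.8 edge at x=0 68.1 slope 0.72 deg n 36
side 121.5 edge at x=0 119.5 slope -0.81 deg n 36
```

```bash
cat >> h.py <<'E'
RK=fr(fr((.5189,.3120),28.5)(.006,.006),29.0)
E
python3 -c "
from h import *
g=RK(-.08,.09);print(state()['tcp_pos'],g)
go((*g,.14,29),(*g,.1,29),(*g,.09,29))"
```

```text
[0.40571937 0.35120044 0.1404192 ] (np.float64(0.40770750772109215), np.float64(0.36006685926036813))
T [0.0298, -0.0343, 0.0021] R [-0.0, -0.0001, -0.0035]
T [0.0298, -0.0343, 0.2021] R [-0.0, -0.0001, -0.0035]
T [0.0298, -0.0343, 0.2521] R [-0.0, -0.0001, -0.0035]
```

Call:
carry_out(translation=[[0.01,-0.01,0],[0.03,-0.034,0.01],[0.03,-0.034,0.05],[0.03,-0.034,0.1],[0.03,-0.034,0.15],[0.03,-0.034,0.19],[0.03,-0.034,0.22],[0.03,-0.034,0.23],[0.03,-0.034,0.23]], rotation=[[0,0,-0.002],[0,0,-0.003],[0,0,-0.003],[0,0,-0.003],[0,0,-0.003],[0,0,-0.003],[0,0,-0.003],[0,0,-0.003],[0,0,-0.003]], claw=[0,0,0,0,0,0,0,0,0])

```text
t: 28.42
tcp_pos: [0.4078, 0.3603, 0.0943]
eef_rot: [-3.042, -0.785, -0.0]
wrist_force: [-0.6, -0.1, -2.3]
opening: 0.0131
finger_force: 60.4
```

```bash
python3 ck.py
python3 - <<'E'
from h import *
g=RK(-.08,.09); go((*g,.0875,29),(*g,.072,29))
a=cv2.imread('pics/k_side.png');b=cv2.imread('pics/k_top.png');print(a.shape,b.shape)
cv2.imwrite('pics/k_both.png',np.hstack([a[:450,120:520],b[:450,150:550]]))
E
```

```text
[0.4078 0.3603 0.0943] [-0.5829 -0.0835 -2.2718] 28.929761645269117
top expected px 227 219
top cake [0.4877 0.3907 0.0703] r 0.0355599757877392 in tool [0.0846 0.012  0.024 ] 163.5
side expected px 251 240
T [-0.0019, 0.0007, 0.0356] R [-0.0, -0.0002, -0.0004]
T [-0.002, 0.0007, 0.1131] R [-0.0, -0.0002, -0.0004]
(450, 650, 3) (450, 650, 3)
```

View pics/k_both.png

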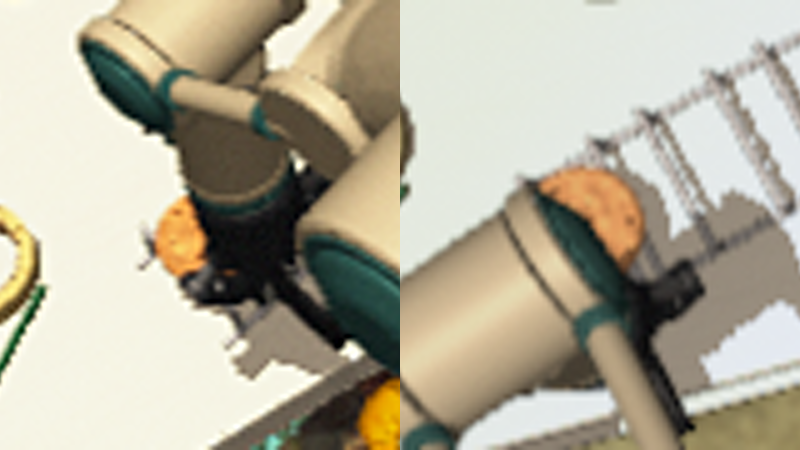

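```bash
cat > cf.py <<'E'
from h import *
from scipy.optimize import least_squares
np.set_printoptions(precision=4,suppress=True)
def fit(c,p,Rm,zt=-.022,px=None,arc=(-150,40)):
    hsv=cv2.cvtColor(c['frame'],cv2.COLOR_BGR2HSV).astype(int)
    m=((hsv[...,0]<18)&(hsv[...,1]>110)&(hsv[...,2]>140)).astype(np.uint8)
    u,v=(proj(c,p+Rm@[.078,0,.020])[0] if px is None else px).astype(int)
    w=np.zeros_like(m); cv2.circle(w,(u,v),24,1,-1)
    k=max(blobs(m*w,40,1500),key=cv2.contourArea)[:,0]
    P=onz(c,k,p[2]+zt)[:,:2]; e=onz(c,[[u,v]],p[2]+zt)[0,:2]
    for it in range(5):
        r=least_squares(lambda q:np.linalg.norm(P-q[:2],axis=1)-.0385,e,loss='soft_l1',f_scale=.001).x
        e=r
    d=np.linalg.norm(P-e,axis=1)-.0385
    return e,(abs(d)<.002).mean()
if __name__=='__main__':
    s=state();p=s['tcp_pos'];Rm=R.from_rotvec(s['eef_rot']).as_matrix()
    for n in('top','side'):
        e,g=fit(cam(n),p,Rm); print(n,e,'inliers',g,'tool',Rm.T@(np.r_[e,p[2]]-p),'rack',np.linalg.inv(np.c_[np.array(RK(1,0))-RK(0,0),np.array(RK(0,1))-RK(0,0)])@(e-RK(0,0)))
E
python3 cf.py
```

```text
top [0.4743 0.3997] inliers 0.40384615384615385 tool [ 0.077  -0.0023  0.0001] rack [-0.0026  0.0924]
side [0.4725 0.3957] inliers 0.13157894736842105 tool [0.0736 0.0003 0.0001] rack [-0.0061  0.0898]
```

The cake is within about 3 mm of the left slot's centre, so I lower it gently and watch the force.

Call:
carry_out(translation=[[0.01,0,0.01],[0.01,0,0.02],[0.01,0,0.03],[0.01,0,0.04],[0.01,0,0.05],[0.01,0,0.06],[0.01,0,0.07],[0.01,0,0.07]], rotation=[[0,0,0],[0,0,0],[0,0,0],[0,0,0],[0,0,0],[0,0,0],[0,0,0],[0,0,0]], claw=[0,0,0,0,0,0,0,0])

```text
t: 29.62
tcp_pos: [0.4094, 0.3611, 0.0802]
eef_rot: [3.042, 0.785, -0.0]
wrist_force: [0.3, -0.3, -0.6]
opening: 0.0135
finger_force: 60.4
```

Call:
carry_out(translation=[[0,0,0.01],[0,0,0.02],[0,0,0.03],[0,0,0.04],[0,0,0.04]], rotation=[[0,0,0],[0,0,0],[0,0,0],[0,0,0],[0,0,0]], claw=[0,0,0,0,0])

```text
t: 30.25
tcp_pos: [0.4093, 0.3611, 0.0721]
eef_rot: [3.042, 0.785, -0.001]
wrist_force: [0.3, -0.8, -1.1]
opening: 0.0132
finger_force: 60.4
```

Free, with no load. I retract along the bars.

Call:
carry_out(translation=[[-0.02,0,0],[-0.06,0,0],[-0.12,0,0],[-0.19,0,0],[-0.26,0,0],[-0.33,0,0],[-0.4,0,0],[-0.47,0,0],[-0.54,0,0],[-0.6,0,0],[-0.63,0,-0.05],[-0.63,0,-0.2]], rotation=[[0,0,0],[0,0,0],[0,0,0],[0,0,0],[0,0,0],[0,0,0],[0,0,0],[0,0,0],[0,0,0],[0,0,0],[0,0,0],[0,0,0]], claw=[0,0,0,0,0,0,0,0,0,0,0,0])

```text
t: 31.75
tcp_pos: [0.2978, 0.2993, 0.1122]
eef_rot: [3.041, 0.785, -0.005]
wrist_force: [-0.1, 0.4, -0.4]
opening: 0.013
finger_force: 60.4
```

```bash
cat > cp.py <<'E'
from h import *
import sys
np.set_printoptions(precision=4,suppress=True)
s=state();print(s['tcp_pos'],s['wrist_force'])
A=np.c_[np.array(RK(1,0))-RK(0,0),np.array(RK(0,1))-RK(0,0)]
for n in('top','side'):
    c=cam(n,n+sys.argv[1]+'.png'); hsv=cv2.cvtColor(c['frame'],cv2.COLOR_BGR2HSV).astype(int)
    m=((hsv[...,0]<18)&(hsv[...,1]>110)&(hsv[...,2]>140)).astype(np.uint8)
    for y in(.09,0):
        w=np.zeros_like(m); u,v=proj(c,[*RK(0,y),.06])[0].astype(int); cv2.circle(w,(u,v),20,1,-1)
        for k in blobs(m*w,100,1500):
            x,yy,ww,hh=cv2.boundingRect(k); e=onz(c,[[x+ww/2-.5,yy+hh/2-.5]],.062)[0]; print(n,y,'rack',A.T@(e[:2]-RK(0,0)),(ww,hh),cv2.contourArea(k))
E
python3 cp.py 7
```

```text
[0.2978 0.2993 0.1122] [-0.0994  0.3809 -0.3699]
top 0.09 rack [0.0008 0.0897] (24, 24) 411.0
side 0.09 rack [0.0006 0.0936] (21, 19) 256.5
```

Cake 1 sits at rack (1, 90) mm, centred and level. Now for the second.

```bash
python3 w.py; python3 -c "
from h import *
g=B(-.155,0);print(g)
go((.36,.13,.135,22),(*g,.12,15.8))"
```

```text
top cake [ 0.6538 -0.1563  0.027 ] (24, 23) 0.0406
side cake [ 0.6503 -0.1467  0.027 ] (15, 13) 0.0344
(np.float64(0.48725621100296074), np.float64(-0.20330343829128902))
T [-0.1489, 0.8923, -0.1108] R [-0.0001, -0.0008, 0.0385]
T [-0.3984, 2.6586, -0.0369] R [-0.0002, -0.0007, 0.073]
```

Call:
carry_out(translation=[[-0.05,0.2,-0.05],[-0.1,0.5,-0.11],[-0.14,0.8,-0.11],[-0.16,1,-0.11],[-0.16,1,-0.11]], rotation=[[0,0,0.01],[0,0,0.04],[0,0,0.073],[0,0,0.073],[0,0,0.073]], claw=[0,0,0,0,0])

```text
t: 32.58
tcp_pos: [0.3687, 0.1076, 0.1337]
eef_rot: [3.112, 0.424, -0.001]
wrist_force: [-0.9, 0.2, -1.3]
opening: 0.0132
finger_force: 60.4
```

```bash
python3 -c "
from h import *
g=B(-.155,0);print(state()['tcp_pos'])
go((*g,.12,15.8))"
```

```text
[0.36873772 0.10758577 0.13365331]
T [0.1556, 1.6563, 0.0687] R [0.0001, 0.0002, -0.0017]
```

Call:
carry_out(translation=[[0.03,0.3,0],[0.06,0.6,0],[0.09,0.9,0],[0.1,1,0],[0.1,1,0]], rotation=[[0,0,0],[0,0,-0.002],[0,0,-0.002],[0,0,-0.002],[0,0,-0.002]], claw=[0,0,0,0,0])

```text
t: 33.2
tcp_pos: [0.4415, -0.077, 0.1335]
eef_rot: [-3.109, -0.439, 0.002]
wrist_force: [0.1, 0.3, -1.5]
opening: 0.0131
finger_force: 60.5
```

```bash
python3 -c "
from h import *
g=B(-.155,0);print(state()['tcp_pos'])
go((*g,.12,15.8),(*g,.06,15.8))"
```

```text
[ 0.44148973 -0.07699464  0.13351037]
T [0.0452, 0.6703, 0.0662] R [-0.0006, 0.0004, 0.0015]
T [0.0456, 0.6709, 0.3662] R [-0.0006, 0.0004, 0.0015]
```

Call:
carry_out(translation=[[0.02,0.3,0],[0.045,0.6,0.03],[0.045,0.671,0.15],[0.045,0.671,0.28],[0.045,0.671,0.36],[0.045,0.671,0.366],[0.045,0.671,0.366]], rotation=[[0,0,0],[0,0,0.001],[0,0,0.001],[0,0,0.001],[0,0,0.001],[0,0,0.001],[0,0,0.001]], claw=[0,0,0,0,0,0,0])

```text
t: 34.08
tcp_pos: [0.4878, -0.2022, 0.0615]
eef_rot: [-3.11, -0.439, -0.0]
wrist_force: [-0.5, 1.0, -1.2]
opening: 0.0133
finger_force: 60.4
```

```bash
python3 -c "
from h import *
g=B(-.155,0);s=state();print(s['tcp_pos'],s['wrist_force'])
go((*g,.0525,15.8))"
```

```text
[ 0.48778343 -0.20222959  0.06145114] [-0.45358087  0.99623606 -1.2088004 ]
T [-0.004, 0.0044, 0.0448] R [-0.0001, -0.0001, 0.0015]
```

Call:
carry_out(translation=[[0,0.004,0.02],[0,0.004,0.03],[0,0.004,0.038],[0,0.004,0.044],[0,0.004,0.044],[0.04,0.004,0.044],[0.08,0.004,0.044],[0.12,0.004,0.044]], rotation=[[0,0,0.001],[0,0,0.001],[0,0,0.001],[0,0,0.001],[0,0,0.001],[0,0,0.001],[0,0,0.001],[0,0,0.001]], claw=[0,0,0,0,0,0,0,0])

```text
t: 35.08
tcp_pos: [0.5097, -0.1986, 0.0535]
eef_rot: [3.111, 0.432, -0.003]
wrist_force: [-6.3, -1.8, 10.1]
opening: 0.013
finger_force: 62.1
```

Call:
carry_out(translation=[[0.04,0,0],[0.08,0,0],[0.12,0,0],[0.16,0,0],[0.2,0,0],[0.24,0,0],[0.28,0,0],[0.31,0,0],[0.34,0,0],[0.365,0,0],[0.38,0,0],[0.38,0,0]], rotation=[[0,0,0],[0,0,0],[0,0,0],[0,0,0],[0,0,0],[0,0,0],[0,0,0],[0,0,0],[0,0,0],[0,0,0],[0,0,0],[0,0,0]], claw=[0,0,0,0,0,0,0,0,0,0,0,0])

```text
t: 36.58
tcp_pos: [0.5826, -0.1779, 0.0536]
eef_rot: [3.111, 0.432, -0.004]
wrist_force: [-4.9, -1.1, 7.7]
opening: 0.0129
finger_force: 61.8
```

```bash
python3 -c "
from h import *
s=state();print(s['tcp_pos'],s['wrist_force'])
go((*B(-.052,0),.0535,15.8))"
```

```text
[ 0.58264141 -0.17792489  0.05355365] [-4.8613084 -1.0755043  7.6547299]
T [0.0215, -0.0078, 0.0002] R [0.0001, 0.0008, 0.0001]
```

Advance the last 4 mm, lift, then back off.

Call:
carry_out(translation=[[0.01,0,0],[0.02,0,0],[0.02,0,-0.01],[0.015,0,-0.03],[0.01,0,-0.06],[0,0,-0.1],[0,0,-0.15],[0,0,-0.2],[0,0,-0.25],[0,0,-0.3],[0,0,-0.33],[0,0,-0.33]], rotation=[[0,0,0],[0,0,0],[0,0,0],[0,0,0],[0,0,0],[0,0,0],[0,0,0],[0,0,0],[0,0,0],[0,0,0],[0,0,0],[0,0,0]], claw=[0,0,0,0,0,0,0,0,0,0,0,0])

```text
t: 38.08
tcp_pos: [0.5844, -0.1773, 0.1189]
eef_rot: [3.111, 0.432, 0.002]
wrist_force: [0.8, 0.5, -1.5]
opening: 0.0135
finger_force: 60.4
```

Call:
carry_out(translation=[[-0.01,0,0],[-0.04,0,-0.01],[-0.09,0,-0.03],[-0.15,0,-0.05],[-0.22,-0.02,-0.06],[-0.3,-0.05,-0.07],[-0.38,-0.1,-0.08],[-0.46,-0.16,-0.08],[-0.53,-0.22,-0.08],[-0.59,-0.29,-0.08],[-0.62,-0.37,-0.08],[-0.64,-0.45,-0.08]], rotation=[[0,0,0],[0,0,0],[0,0,0],[0,0,0],[0,0,0],[0,0,0],[0,0,0],[0,0,0],[0,0,0],[0,0,0],[0,0,0],[0,0,0]], claw=[0,0,0,0,0,0,0,0,0,0,0,0])

```text
t: 39.58
tcp_pos: [0.4358, -0.1244, 0.1344]
eef_rot: [-3.112, -0.431, -0.001]
wrist_force: [-0.7, 0.2, -2.3]
opening: 0.0131
finger_force: 60.3
```

```bash
python3 ck.py; python3 cf.py; python3 -c "
from h import *
go((.385,.07,.14,18),(.375,.12,.145,20))"
```

```text
[ 0.4358 -0.1244  0.1344] [-0.6885  0.1789 -2.254 ] 15.7780967994583
top expected px 384 205
top cake [ 0.5162 -0.0955  0.1104] r 0.04060416910797604 in tool [ 0.0853 -0.0059  0.024 ] 277.0
side expected px 371 190
top [ 0.5115 -0.0961] inliers 0.578125 tool [ 0.081  -0.0055 -0.0001] rack [-0.2104 -0.3593]
T [0.0169, -1.0099, -0.0285] R [0.0003, -0.0003, -0.0119]
T [0.0371, -1.2641, -0.0537] R [0.0003, -0.0003, -0.023]Traceback (most recent call last):
  File "cf.py", line 19, in <module>
    e,g=fit(cam(n),p,Rm); print(n,e,'inliers',g,'tool',Rm.T@(np.r_[e,p[2]]-p),'rack',np.linalg.inv(np.c_[np.array(RK(1,0))-RK(0,0),np.array(RK(0,1))-RK(0,0)])@(e-RK(0,0)))
        ~~~^^^^^^^^^^^^^
  File "cf.py", line 9, in fit
    k=max(blobs(m*w,40,1500),key=cv2.contourArea)[:,0]
      ~~~^^^^^^^^^^^^^^^^^^^^^^^^^^^^^^^^^^^^^^^^
ValueError: max() iterable argument is empty
```

Call:
carry_out(translation=[[0,-0.01,0],[0,-0.05,0],[0.005,-0.12,-0.01],[0.01,-0.2,-0.01],[0.01,-0.29,-0.02],[0.01,-0.38,-0.02],[0.01,-0.47,-0.03],[0.01,-0.56,-0.03],[0.01,-0.65,-0.03],[0.01,-0.74,-0.03],[0.015,-0.83,-0.03],[0.015,-0.9,-0.03]], rotation=[[0,0,0],[0,0,0],[0,0,0],[0,0,0],[0,0,0],[0,0,-0.002],[0,0,-0.004],[0,0,-0.006],[0,0,-0.008],[0,0,-0.01],[0,0,-0.012],[0,0,-0.014]], claw=[0,0,0,0,0,0,0,0,0,0,0,0])

```text
t: 41.28
tcp_pos: [0.3898, 0.0498, 0.1404]
eef_rot: [-3.101, -0.502, -0.0]
wrist_force: [-0.0, -0.4, -2.3]
opening: 0.0131
finger_force: 60.4
```

```bash
python3 ck.py; python3 cf.py 2>/dev/null; python3 -c "
from h import *
print(RK(-.081,0))
go((.375,.12,.145,20),(*RK(-.081,0),.14,29))"
```

```text
[0.3898 0.0498 0.1404] [-0.0048 -0.4413 -2.2656] 18.379023215370836
top expected px 327 220
top cake [0.4677 0.0778 0.1164] r 0.03889110405689468 in tool [ 0.0828 -0.0019  0.024 ] 285.5
side expected px 333 212
top [0.4647 0.0784] inliers 0.417910447761194 tool [ 0.0804 -0.0033 -0.    ] rack [-0.1667 -0.1839]
(np.float64(0.4504657538361231), np.float64(0.2808662759975762))
T [0.0396, -0.3622, -0.0233] R [0.0002, -0.0001, -0.009]
T [0.6513, -1.0066, 0.0016] R [0.0002, -0.0001, -0.059]
```

Call:
carry_out(translation=[[0,-0.01,0],[0.01,-0.05,0],[0.03,-0.12,0],[0.06,-0.2,0],[0.1,-0.29,0],[0.15,-0.38,0],[0.2,-0.47,0],[0.26,-0.56,0],[0.33,-0.65,0],[0.4,-0.73,0],[0.46,-0.8,0],[0.52,-0.87,0]], rotation=[[0,0,0],[0,0,-0.002],[0,0,-0.005],[0,0,-0.009],[0,0,-0.014],[0,0,-0.02],[0,0,-0.026],[0,0,-0.032],[0,0,-0.038],[0,0,-0.044],[0,0,-0.05],[0,0,-0.056]], claw=[0,0,0,0,0,0,0,0,0,0,0,0])

```text
t: 42.98
tcp_pos: [0.4347, 0.2476, 0.1402]
eef_rot: [3.045, 0.772, -0.0]
wrist_force: [0.1, 0.1, -2.2]
opening: 0.0132
finger_force: 60.4
```

```bash
python3 -c "
from h import *
print(state()['tcp_pos'])
go((*RK(-.081,0),.14,29),(*RK(-.081,0),.095,29))"
```

```text
[0.43466149 0.24757916 0.1402068 ]
T [0.1488, -0.1086, 0.001] R [-0.0, 0.0001, -0.003]
T [0.1488, -0.1086, 0.226] R [-0.0, 0.0001, -0.003]
```

Call:
carry_out(translation=[[0.02,-0.01,0],[0.06,-0.04,0],[0.11,-0.08,0],[0.14,-0.1,0],[0.149,-0.109,0.01],[0.149,-0.109,0.05],[0.149,-0.109,0.1],[0.149,-0.109,0.15],[0.149,-0.109,0.19],[0.149,-0.109,0.22],[0.149,-0.109,0.225],[0.149,-0.109,0.225]], rotation=[[0,0,0],[0,0,-0.002],[0,0,-0.003],[0,0,-0.003],[0,0,-0.003],[0,0,-0.003],[0,0,-0.003],[0,0,-0.003],[0,0,-0.003],[0,0,-0.003],[0,0,-0.003],[0,0,-0.003]], claw=[0,0,0,0,0,0,0,0,0,0,0,0])

```text
t: 44.48
tcp_pos: [0.4503, 0.2799, 0.0954]
eef_rot: [-3.042, -0.785, -0.001]
wrist_force: [-0.2, -0.4, -2.4]
opening: 0.0132
finger_force: 60.3
```

```bash
python3 cf.py 2>/dev/null; python3 -c "
from h import *
print(state()['tcp_pos'])
go((*RK(-.081,0),.08,29))"
```

```text
[0.45046774 0.27997494 0.09558041]
T [0.0021, -0.0039, 0.0779] R [-0.0, -0.0002, -0.0004]
```

Call:
carry_out(translation=[[0,-0.003,0.01],[0,-0.003,0.02],[0,-0.003,0.03],[0,-0.003,0.04],[0,-0.003,0.05],[0,-0.003,0.06],[0,-0.003,0.07],[0,-0.003,0.078],[0,-0.003,0.078]], rotation=[[0,0,0],[0,0,0],[0,0,0],[0,0,0],[0,0,0],[0,0,0],[0,0,0],[0,0,0],[0,0,0]], claw=[0,0,0,0,0,0,0,0,0])

```text
t: 45.65
tcp_pos: [0.4498, 0.2803, 0.0796]
eef_rot: [3.042, 0.785, -0.0]
wrist_force: [-0.0, 0.1, -0.5]
opening: 0.0132
finger_force: 60.4
```

Call:
carry_out(translation=[[0,0,0.01],[0,0,0.02],[0,0,0.03],[0,0,0.038],[0,0,0.038]], rotation=[[0,0,0],[0,0,0],[0,0,0],[0,0,0],[0,0,0]], claw=[0,0,0,0,0])

```text
t: 46.28
tcp_pos: [0.4498, 0.2803, 0.0719]
eef_rot: [-3.042, -0.785, 0.0]
wrist_force: [0.8, -0.4, -1.3]
opening: 0.0132
finger_force: 60.4
```

Call:
carry_out(translation=[[-0.02,0,0],[-0.06,0,0],[-0.12,0,0],[-0.19,0,0],[-0.26,0,0],[-0.33,0,0],[-0.4,0,0],[-0.47,0,0],[-0.54,0,0],[-0.6,0,0],[-0.63,0,-0.05],[-0.63,0,-0.2]], rotation=[[0,0,0],[0,0,0],[0,0,0],[0,0,0],[0,0,0],[0,0,0],[0,0,0],[0,0,0],[0,0,0],[0,0,0],[0,0,0],[0,0,0]], claw=[0,0,0,0,0,0,0,0,0,0,0,0])

```text
t: 47.78
tcp_pos: [0.3381, 0.2187, 0.112]
eef_rot: [3.042, 0.785, -0.005]
wrist_force: [0.2, 0.6, -0.6]
opening: 0.0132
finger_force: 60.4
```

```bash
python3 cp.py 8; python3 -c "
from h import *
print(B(-.16,0))
go((.40,.0,.14,16),(*B(-.16,0),.14,15.8))"
```

```text
[0.3381 0.2187 0.112 ] [ 0.1642  0.5766 -0.5546]
top 0.09 rack [0.0008 0.0897] (24, 24) 411.5
top 0 rack [-0.0008  0.0011] (24, 24) 414.5
side 0.09 rack [0.0006 0.0936] (21, 19) 249.0
side 0 rack [-0.0022  0.0068] (21, 18) 258.0
(np.float64(0.48244512103531434), np.float64(-0.2046648395264919))
T [-0.2793, 1.1049, -0.1265] R [-0.0001, -0.0025, 0.0719]
T [-0.4136, 2.1999, -0.1268] R [-0.0001, -0.0025, 0.073]
```

Call:
carry_out(translation=[[-0.08,0.2,-0.06],[-0.16,0.5,-0.12],[-0.24,0.8,-0.12],[-0.28,1,-0.12],[-0.28,1,-0.12]], rotation=[[0,0,0.01],[0,0,0.04],[0,0,0.073],[0,0,0.073],[0,0,0.073]], claw=[0,0,0,0,0])

```text
t: 48.5
tcp_pos: [0.3888, 0.0148, 0.1361]
eef_rot: [3.112, 0.424, 0.002]
wrist_force: [-0.1, 0.3, -0.5]
opening: 0.013
finger_force: 60.4
```

```bash
python3 -c "
from h import *
print(state()['tcp_pos'])
go((*B(-.07,0),.14,15.8))"
```

```text
[0.3888215  0.01479364 0.13611125]
T [0.6077, 1.1802, -0.0173] R [0.0004, -0.0004, -0.0016]
```

Call:
carry_out(translation=[[0.1,0.25,0],[0.25,0.5,0],[0.4,0.8,0],[0.6,1,0],[0.6,1,0]], rotation=[[0,0,-0.002],[0,0,-0.002],[0,0,-0.002],[0,0,-0.002],[0,0,-0.002]], claw=[0,0,0,0,0])

```text
t: 49.12
tcp_pos: [0.5616, -0.1442, 0.1352]
eef_rot: [3.109, 0.44, 0.005]
wrist_force: [-1.5, 0.6, -2.1]
opening: 0.0133
finger_force: 60.4
```

```bash
python3 -c "
from h import *
print(state()['tcp_pos'])
go((*B(-.07,0),.14,15.8),(*B(-.07,0),.0535,15.8))"
```

```text
[ 0.5616133  -0.14423259  0.13517528]
T [-0.0141, 0.1829, -0.0238] R [0.0006, -0.0009, 0.0017]
T [-0.0153, 0.1821, 0.4087] R [0.0006, -0.0009, 0.0017]
```

Call:
carry_out(translation=[[-0.01,0.1,0],[-0.015,0.182,0.05],[-0.015,0.182,0.15],[-0.015,0.182,0.25],[-0.015,0.182,0.34],[-0.015,0.182,0.385],[-0.015,0.182,0.4],[-0.015,0.182,0.405],[-0.015,0.182,0.407],[-0.015,0.182,0.407]], rotation=[[0,0,0],[0,0,0.001],[0,0,0.001],[0,0,0.001],[0,0,0.001],[0,0,0.001],[0,0,0.001],[0,0,0.001],[0,0,0.001],[0,0,0.001]], claw=[0,0,0,0,0,0,0,0,0,0])

```text
t: 50.38
tcp_pos: [0.5648, -0.1784, 0.0552]
eef_rot: [3.111, 0.437, 0.001]
wrist_force: [-0.4, -0.6, -1.1]
opening: 0.0127
finger_force: 60.5
```

Call:
carry_out(translation=[[0,0,0.005],[0,0,0.009],[0,0,0.009]], rotation=[[0,0,0],[0,0,0],[0,0,0]], claw=[0,0,0])

```text
t: 50.75
tcp_pos: [0.5646, -0.1784, 0.0535]
eef_rot: [3.111, 0.437, 0.001]
wrist_force: [-1.9, 0.6, 4.0]
opening: 0.013
finger_force: 61.3
```

Call:
carry_out(translation=[[0,0,0],[0,0,0],[0,0,0],[0,0,0],[0,0,-0.1],[0,0,-0.25],[0,0,-0.5],[-0.2,0,-0.7],[-0.5,0,-0.8],[-0.8,0,-0.8],[-0.9,0,-0.8],[-0.9,0,-0.8]], rotation=[[0,0,0],[0,0,0],[0,0,0],[0,0,0],[0,0,0],[0,0,0],[0,0,0],[0,0,0],[0,0,0],[0,0,0],[0,0,0],[0,0,0]], claw=[0.5,0.5,0.5,0.5,0.5,0.5,0.5,0.5,0.5,0.5,0.5,0.5])

```text
t: 52.25
tcp_pos: [0.3909, -0.2281, 0.2131]
eef_rot: [3.111, 0.433, 0.001]
wrist_force: [1.3, -0.1, -0.6]
opening: 0.0431
finger_force: 0.0
```

Run:
```python
from h import *
c=cam('top','top9.png')
cv2.imwrite('pics/c9.png',cv2.resize(c['frame'][130:250,205:465],None,fx=3,fy=3,interpolation=2)); s=state();print(s['tcp_pos'],s['wrist_force'],s['opening'])
```

```text
[ 0.39208378 -0.22810211  0.21306446] [ 1.10233114  0.42288619 -0.20375374] 0.04272105946788474
```

View pics/c9.png

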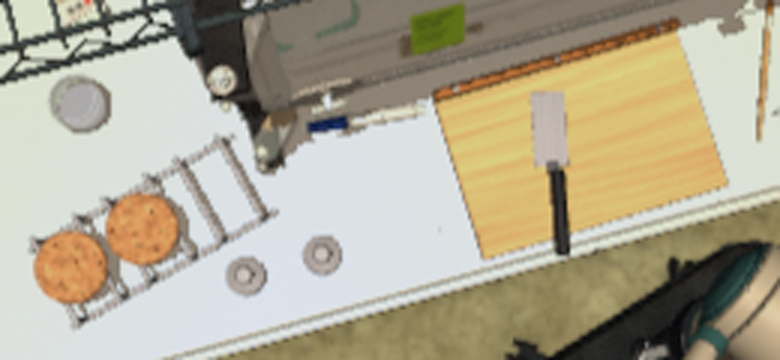

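Both cakes are on the rack at (70,268) and (143,229), the weights still stand, and the blade is flat on the board at (550,130). I hand the job in.

```bash
python3 -c "
from h import *
print(job_done())"
```

```text
the job is handed in; nothing more can be done
None
```

The job is done and handed in: both weights stand on the bare table, the two cakes that were there lie centred on the left and middle pairs of bars, and the spatula lies with its blade flat on the emptied board. It finished at about 52 s; in the last picture the spatula lies about 10° off the direction I set it down in, cause unknown.

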